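# Settle the slatted tool board and hang the clamp hook

### The arm

A 6-joint arm with a two-finger parallel gripper is mounted at the origin on the work surface. World frame = base frame: x ahead of the robot, y to its left, z up, the work surface at z = 0. Lengths are in m, angles in rad, forces in N, time in s.
With the tool pointing down it reaches from about 0.3 to 0.875 m from the base axis. Payload 6.4 kg.
Tool frame: the origin (TCP) lies between the finger pads; the fingertips stand env.tip_reach ahead of it and the grasp point (between the pads) lies 2 mm behind it (env.tip_reach is the distance from the TCP to the fingertips, in m); x points along the fingers, y is the direction in which the jaws open and shut, and the axes are right-handed (so a half turn about x gives the same grasp; the last joint's range is limited). The gripper opens to 85 mm and grips with 20 to 120 N. Pads are 22 mm wide; open, the fingers measure 114 mm over their backs; the gripper's body (76 mm by 85 mm) begins 54 mm behind the grasp point. The pads swing forward as they close: fully open they stand 13 mm farther back than shut.
Start: joints at [-1.328, 0.181, 1.607, -0, 1.354, -0.206], TCP at [0.25, -0.518, 0.248] pointing down, gripper open.
Joint ranges: [-2.99, 2.99], [-0.89, 2.07], [0.3, 2.58], [-1.14, 4.28], [0, 2.63], [-3.12, 3.12]. Speed limits (rad/s): [2.57, 2.57, 3.01, 3.14, 3.14, 3.14].

### API

Orientations are given as a rotation vector (axis times angle).
In Python, from workcell import env, imaging gives the robot as it stands. The module is installed in compiled form; this text tells all that it offers.
- The arm moves only by the shell command python3 -m inch 'ROWS' [FORCE]. ROWS is JSON, a list of rows, each a list of 3 entries, a list of its own where there are three numbers: the shift along the tool's x, y, z in m, then the turn, a rotation vector about the tool's x, y, z in degrees, then the opening, from -1 (shut) to 1 (fully open), so that 0 is half open. A call has exactly 5 rows; each row is the pose to reach, as a shift and turn from the pose commanded when the call began, along the tool's axes at that moment; what a row does not reach only later rows make up. A row lasts 1/8 s, in which the tool goes at most 62.5 mm and 10.7 degrees, less where a joint would pass 70% of its speed; a pose out of reach is approached as far as the arm can. A call with a gripper value outside its range is refused whole. The fingers move at their own pace and stop on an object; FORCE is the grip in N (left out, the last holds). Time passes only in rows, so rows that repeat a pose let the fingers close, or fill a call up. It gives the time, the measured TCP pose, the force and the opening at its end, in the units of the state.
- env.state(): the state, without advancing time (a new reading comes with each control period).
- imaging.capture(name): name is "side" or "top" or "wrist"; returns a dict with "frame" (384x512x3 uint8, blue, green, red), "vertical_fov" (degrees; the focal length in pixels is half the picture's height over the tangent of half this angle, whatever the lens; pixels are square), "cx", "cy" (the principal point, pixels), "cam_to_world" (4x4, takes a point from camera to world coordinates); the wrist camera has in their place "T_tool_cam" (4x4, takes a point from camera to tool coordinates, whose origin is the TCP and whose axes are the tool frame's). Camera axes: x right, y down, z forward; pixel columns grow to the right and rows downward; lengths in m; the calibration is good to about 2 mm. A picture is of the moment at which its call begins: read the wrist's pose just before it. There is no depth.
- env.finish_job(): hands the job in, once; it reports no verdict.
The state is a dict: "t": time; "q": joint angles; "joint_velocities": joint speeds; "tau": joint torques, N m; "tool_pos": TCP position; "tool_rot": TCP orientation; "ft_force": force on the tool from outside, world axes, zero at the start; "wrist_torque": the same for the moment, N m; "finger_gap": finger opening in m.
Only numpy, scipy, OpenCV 4.12 (cv2) and the standard library are available. Lean on these libraries where they do the work, as an engineer would, in place of code of your own. Each camera call takes 0.05 s, during which the arm holds its last target.

### The job

The slatted tool board in the rack is still propped up on its fitting wedge: work the wedge back out from under it so that the board comes down fully home, and leave the wedge lying on the bench, clear in front of the board. Then hang the loose timber hook that has a steel tongue in the board's upper groove, between the two steel hooks already hanging there: tip its tongue up into the groove, swing it down until its back lies flat on the board, and let go. Leave the tongueless bracket, the plane, the bottle, the jar and the two hanging hooks where they are.

Things in the scene. Friction and masses are not known exactly. Their poses are not given: they have to be found in the camera images.
- rack: Fixed wooden rack, two uprights (36 wide, 270 mm tall, centres at y -202 and +202, their faces 3 mm behind the board's) guiding the slatted plywood board between them; feet run backward (+x). Origin: on the bench, midway between the uprights, in the plane of the board's front face. x points into the board (away from the robot), y along it, z up.
- board (a joint): Height of the slatted board above home, m: 0 = home, about 0.010 to 0.013 on the wedge. Slides freely straight up and down, held down only by its weight (0.8 to 1.2 kg). The board is 364 wide, 47 deep, 227 mm tall; at home its lower edge is 8 and its top 235 mm above the bench. It carries the grooves and the two steel hooks.
- groove (a point): Front lower edge of the upper groove, midway along the board; z 165 mm when home. Axes as the rack's. The groove runs full width. Mouth 24 mm high (point z 0 to 24) between lips 7 mm thick (x 0 to 7); cavity behind: x 7 to 37, z -15 to 53. The face is flat for 95 mm below it and up to the board's top (z 70). A lower groove, not used, is below that.
- peg_left_face (a point): Steel hook already hanging on the +y side: its middle, on the board's face, level with the groove's lower edge. Plate 36 wide, from 65 mm below to 5 mm above this point; a 10 mm rod sticks out 47 mm toward the robot 20 mm below it, its tip turned up 12 mm. The two hanging hooks are 145 to 280 mm apart, stiff to slide.
- peg_right_face (a point): The same for the hanging steel hook on the -y side.
- wedge: Wooden wedge, 130 long, 44 wide with parallel sides, flat on the bench, 36 mm thick at its head, tapering evenly to 6 at its tip; 0.15 kg. Origin: middle of its underside. x points from head to tip (under the board). About 55 mm is under the board, whose front lower edge bears on its slope: up to some 20 N to pull; 75 mm sticks out toward the robot.
- wedge_tip (a point): The wedge's tip, middle of its width, at the underside (65 mm from the wedge's origin along its x).
- hook: Loose hook, timber arm on a steel plate with a tongue; stands on its arm; 0.22 to 0.37 kg. Origin: bottom edge of the plate's flat back (plane x = 0), mid width. x points out of the back (into the board once hung), z up. Plate 44 wide, x -6 to 0, z 0 to 78 mm. Hung home, its origin lies 72 mm below the groove's lower edge, x about 0.
- hook_arm (a point): Middle of the loose hook's timber arm (hook frame x -60, z 17), the part to grip. Arm 28 wide, 34 tall (z 0 to 34), x -121 to -6 mm, with an upstand at its end (x -121 to -107, up to z 48) and a 10 mm wide rib against the plate (x -28 to -6, up to z 67).
- tongue_tip (a point): Top of the loose hook's tongue (hook frame x 11.5, z 108 mm). The tongue is 44 wide: a stem straight back from the plate's top (x 0 to 14, z 72 to 78), then up (x 9 to 14, to z 108). Too tall to enter the groove level: tip the hook about 45 degrees, arm end up, put the tip in and up behind the upper lip, then swing the arm down; the stem then rests on the lower edge.
- bracket: Bystander: bracket just like the loose hook but with no tongue (its plate ends flat at 78 mm). Same origin and axes. Stands at the other side of the bench.
- plane: Bystander: wooden hand plane, 160 x 56 mm, about 110 mm tall, origin middle of its underside, length along x.
- glue: Bystander: white bottle, 60 mm diameter, 170 mm tall, origin middle of its underside.
- jar: Bystander: steel can, 52 mm diameter, 75 mm tall, in front of the board's +y end; origin middle of its underside.
Things that resemble listed ones, but are neither listed nor needed, are in the scene too. Leave any purple or red look-alike of the wedge alone. What is shaped like the hook but turquoise is not meant.

How it is judged:
On the way, in this order (a step that is already met when the one before it is completed fails the run):
1. the wedge is out from under the board and the board is home (x of wedge_tip in the frame of rack below -0.008 m and value of joint board below 0.002 m), for 0.2 s.
2. the hook hangs in the upper groove, swung down flat on the board (x of hook in the frame of groove between -0.008 and 0.006 m and z of hook in the frame of groove between -0.078 and -0.066 m and x of tongue_tip in the frame of groove above 0.007 m and z of tongue_tip in the frame of groove above 0.028 m and angle between hook's own z axis and vertical below 0.1 rad and angle between the y axis of hook and the y axis of rack, either way round below 0.12 rad and y of hook in the frame of peg_left_face below -0.03 m and y of hook in the frame of peg_right_face above 0.03 m), for 0.2 s.
At the end, for the whole second after the job is handed in: Board within 2 mm of home; wedge lying on the bench, tip 8 mm or more in front of the board; hook at rest in the upper groove between the steel hooks, tongue behind the upper lip, back on the board within 8 mm, height within 6 mm, upright within 0.1 rad, square within 0.12 rad (all of step 1 and all of step 2 and height (world z) of wedge below 0.03 m and linear speed of each of hook, wedge below 0.02 m/s); the robot touches nothing.
It fails at once if the tongueless bracket is disturbed (distance of bracket from where it was at the start of the episode above 0.03 m or angle between bracket's own z axis and vertical above 0.5 rad).
It fails at once if the plane is disturbed (distance of plane from where it was at the start of the episode above 0.03 m or angle between plane's own z axis and vertical above 0.5 rad).
It fails at once if the bottle is disturbed (distance of glue from where it was at the start of the episode above 0.03 m or angle between glue's own z axis and vertical above 0.5 rad).
It fails at once if the jar is disturbed (distance of jar from where it was at the start of the episode above 0.03 m or angle between jar's own z axis and vertical above 0.5 rad).
It fails at once if a hanging hook is pushed along the groove (distance of any of peg_left_face, peg_right_face from where it was at the start of the episode above 0.03 m).
It also fails if it takes over 64 s, if anything falls off the work surface, if the arm or the gripper's body presses on something with over 40 N, if the wrist force passes 120 N, or if a joint passes its speed limit or range.

## Working session

There is one attempt and no reset: what is moved stays moved. The work goes in short steps, Python scripts to look and compute and a shell command to move; the robot and the scene stay as the last step left them, time stands still between calls to the robot, and variables do not carry over. Pictures are saved under pics/ and viewed, and the job is handed in when it is done.

```bash
mkdir -p pics; ls
python3 - <<'E'
from workcell import env, imaging
import cv2
s=env.state(); print(s, env.tip_reach)
for n in ("side","top","wrist"):
    c=imaging.capture(n); cv2.imwrite(f"pics/{n}0.png",c["frame"])
    print(n,c["vertical_fov"],c["cx"],c["cy"],c.get("cam_to_world"),c.get("T_tool_cam"), list(c.keys()))
E
```

```text
pics
{'t': 0.0, 'q': array([-1.32828625e+00,  1.81547228e-01,  1.60798315e+00,  1.44934905e-05,
        1.35381205e+00, -2.06285083e-01]), 'joint_velocities': array([-0.00186493,  0.00035792, -0.00157465,  0.00158964,  0.00110774,
       -0.00135935]), 'tau': array([-1.17136537e-04, -4.44867933e+01, -3.51332724e+01, -2.79846890e-04,
        9.21623869e-03,  2.71312274e-06]), 'tool_pos': array([ 0.24938243, -0.5175347 ,  0.24739267]), 'tool_rot': array([ 1.97313187,  0.45212199, -1.97316737]), 'ft_force': array([ 0.28794602, -0.27223054, -0.03678502]), 'wrist_torque': array([-0.00046868, -0.06217392, -0.06951907]), 'finger_gap': 0.08560088106985557} 0.017
side 51.21278608199854 255.6859090889033 196.62349649232667 [[-0.86185062 -0.38138869  0.33429954  0.16198644]
 [-0.50689915  0.66900807 -0.54358206  0.66433739]
 [-0.01633304 -0.63794268 -0.76991062  1.09405104]
 [ 0.          0.          0.          1.        ]] None ['frame', 'vertical_fov', 'cx', 'cy', 'cam_to_world']
top 56.84322535856503 254.48918209789758 192.2740229483246 [[ 0.02831859 -0.98775234  0.15343852  0.41258794]
 [-0.99934505 -0.02451637  0.02661616 -0.02280855]
 [-0.02252842 -0.15409175 -0.98779968  1.20642169]
 [ 0.          0.          0.          1.        ]] None ['frame', 'vertical_fov', 'cx', 'cy', 'cam_to_world']
wrist 69.20714217985598 255.4257003904121 197.27652541052197 None [[ 6.68503052e-04 -3.22632900e-01  9.46523938e-01 -1.24062158e-01]
 [ 9.99999478e-01 -5.15921964e-04 -8.82128881e-04 -1.98155203e-04]
 [ 7.72936288e-04  9.46524033e-01  3.22632386e-01 -8.26849057e-02]
 [ 0.00000000e+00  0.00000000e+00  0.00000000e+00  1.00000000e+00]] ['frame', 'vertical_fov', 'cx', 'cy', 'T_tool_cam']
```

View pics/side0.png

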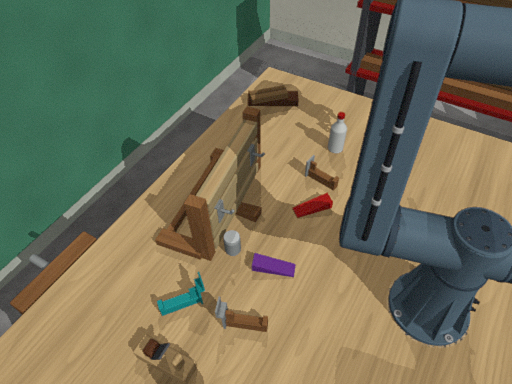

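View pics/top0.png

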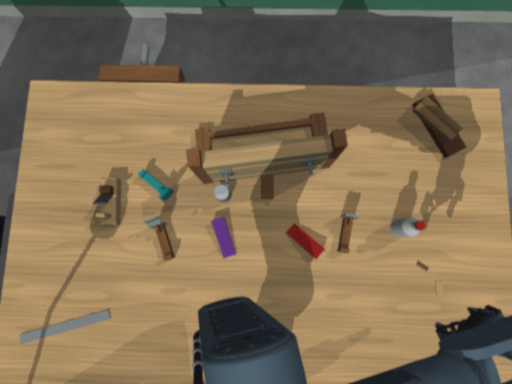

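View pics/wrist0.png

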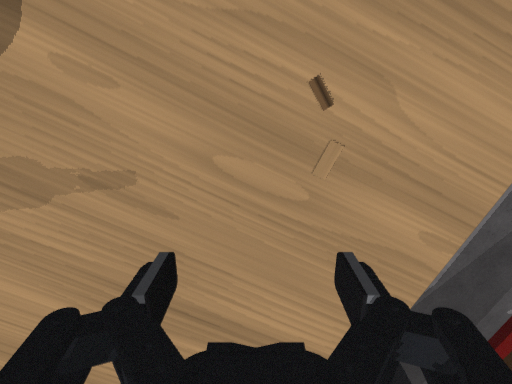

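Run:
```python
import cv2
import numpy as np
t=cv2.imread("pics/top0.png"); s=cv2.imread("pics/side0.png")
a=cv2.resize(t[200:280,130:190],None,fx=6,fy=6,interpolation=cv2.INTER_CUBIC)
b=cv2.resize(t[200:280,315:375],None,fx=6,fy=6,interpolation=cv2.INTER_CUBIC)
cv2.imwrite("pics/z1.png",np.hstack([a,b]))
a=cv2.resize(s[285:345,195:285],None,fx=6,fy=6,interpolation=cv2.INTER_CUBIC)[:,:400]
b=cv2.resize(s[145:205,290:350],None,fx=6,fy=6,interpolation=cv2.INTER_CUBIC)
cv2.imwrite("pics/z2.png",np.hstack([a,b]))
cv2.imwrite("pics/z3.png",cv2.resize(t[105:215,180:355],None,fx=4.5,fy=4.5,interpolation=cv2.INTER_CUBIC))
cv2.imwrite("pics/z4.png",cv2.resize(s[100:265,150:280],None,fx=3.6,fy=3.6,interpolation=cv2.INTER_CUBIC))
```

```text
(no output)
```

View pics/z1.png

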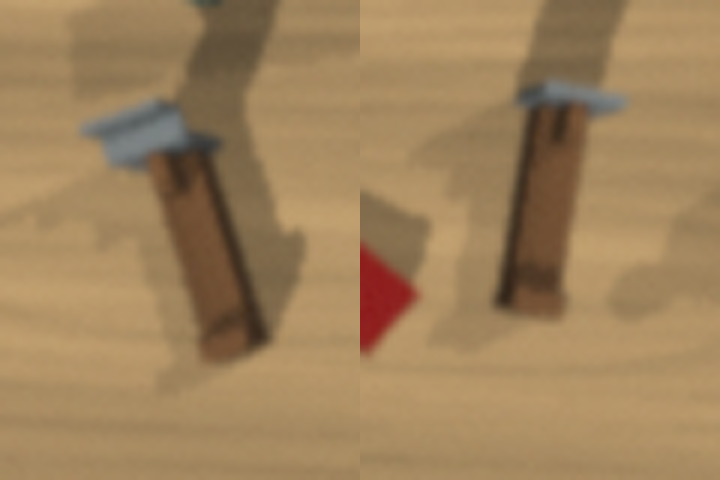

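View pics/z2.png

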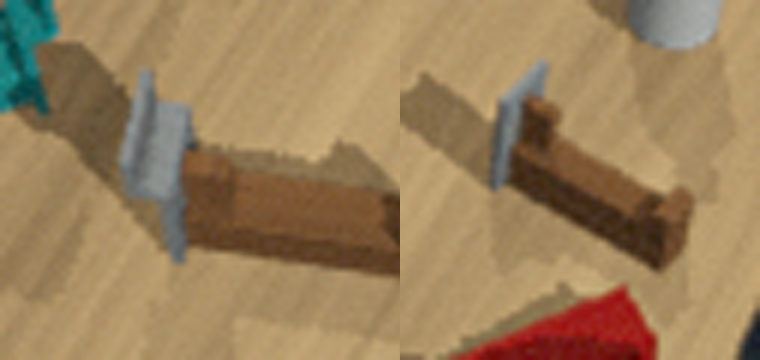

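View pics/z3.png

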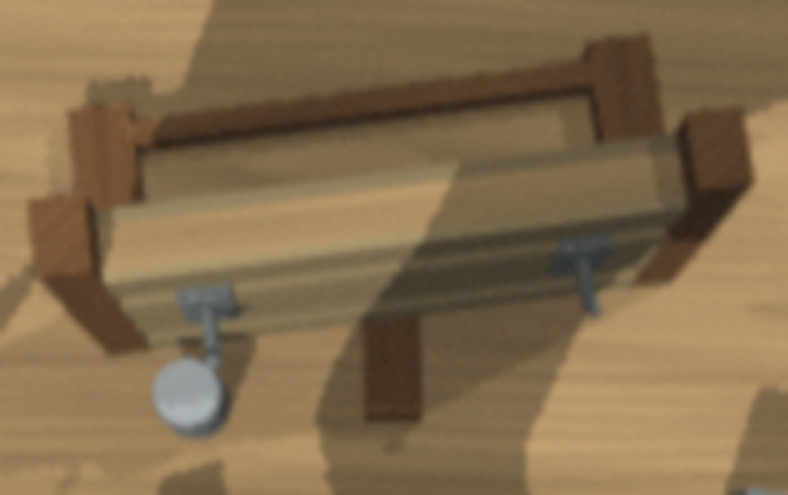

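View pics/z4.png

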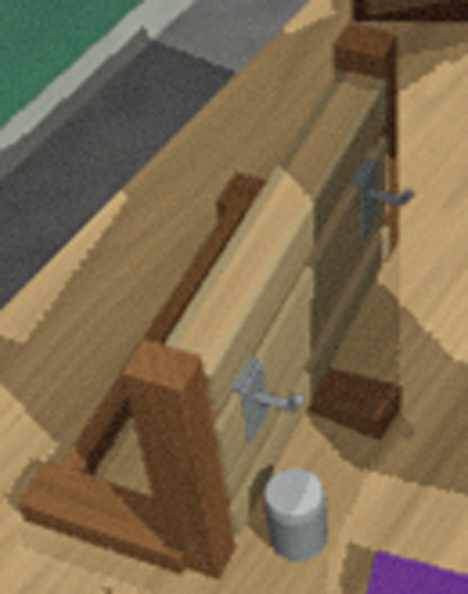

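```bash
cat > h.py <<'E'
import numpy as np, cv2
from workcell import env, imaging
from scipy.spatial.transform import Rotation as R
def cal(n):
    c=imaging.capture(n); H,W=c["frame"].shape[:2]
    f=H/2/np.tan(np.radians(c["vertical_fov"])/2)
    return dict(f=f,cx=c["cx"],cy=c["cy"],T=c["cam_to_world"] if "cam_to_world" in c else None,Tt=c.get("T_tool_cam"),img=c["frame"])
def toolT():
    s=env.state(); T=np.eye(4); T[:3,:3]=R.from_rotvec(s["tool_rot"]).as_matrix(); T[:3,3]=s["tool_pos"]; return T
def wcal():
    T=toolT(); c=cal("wrist"); c["T"]=T@c["Tt"]; return c
def ray(c,u,v):
    d=c["T"][:3,:3]@np.array([(u-c["cx"])/c["f"],(v-c["cy"])/c["f"],1]); return c["T"][:3,3],d/np.linalg.norm(d)
def onz(c,u,v,z):
    o,d=ray(c,u,v); return o+d*(z-o[2])/d[2]
def tri(c1,p1,c2,p2):
    o1,d1=ray(c1,*p1); o2,d2=ray(c2,*p2)
    A=np.array([d1,-d2]).T; t=np.linalg.lstsq(A,o2-o1,rcond=None)[0]
    a=o1+d1*t[0]; b=o2+d2*t[1]; return (a+b)/2,np.linalg.norm(a-b)
def proj(c,P):
    q=np.linalg.inv(c["T"])@np.append(P,1); return c["f"]*q[0]/q[2]+c["cx"],c["f"]*q[1]/q[2]+c["cy"]
E
python3 - <<'E'
from h import *
np.set_printoptions(precision=4,suppress=True)
t=cal("top"); s=cal("side")
z3=lambda u,v:(180+(u+.5)/4.5-.5,105+(v+.5)/4.5-.5)
z4=lambda u,v:(150+(u+.5)/3.6-.5,100+(v+.5)/3.6-.5)
for n,p in dict(LfO=(50,278),LfI=(97,275),RfI=(697,190),RfO=(750,181),LbO=(30,200),RbO=(743,110)).items(): print(n,onz(t,*z3(*p),.27))
for n,p in dict(LfO=(188,384),LfI=(208,348),RfI=(397,42)).items(): print('side',n,onz(s,*z4(*p),.27))
print('wedge head bottom/top', onz(t,*z3(367,418),.036),onz(t,*z3(421,418),.036), 'at board',onz(t,*z3(365,318),.018),onz(t,*z3(422,315),.018))
print('side wedge head top', onz(s,*z4(401,393),.036),onz(s,*z4(380,437),0),onz(s,*z4(311,408),.0))
print('hooks tip',onz(t,*z3(213,370),.155),onz(t,*z3(596,312),.155))
# loose hook
z1=lambda u,v:(130+(u+.5)/6-.5,200+(v+.5)/6-.5)
z2=lambda u,v:(195+(u+.5)/6-.5,285+(v+.5)/6-.5)
print('tongue top edge top', onz(t,*z1(82,131),.108),onz(t,*z1(160,100),.108))
print('arm top at plate L/R', onz(t,*z1(150,165),.034),onz(t,*z1(205,155),.067))
print('arm top end: upstand', onz(t,*z1(203,362),.048),onz(t,*z1(248,345),.048))
print('side tongue top', onz(s,*z2(145,70),.108), onz(s,*z2(128,160),.108))
print('side plate bottom', onz(s,*z2(178,262),0))
print('bracket',onz(t,*(lambda u,v:(315+(u+.5)/6-.5,200+(v+.5)/6-.5))(175,85),.078))
E
```

```text
LfO [0.6248 0.1775 0.27  ]
LfI [0.6273 0.1491 0.27  ]
RfI [ 0.6881 -0.211   0.27  ]
RfO [ 0.6944 -0.2429  0.27  ]
LbO [0.673  0.1924 0.27  ]
RbO [ 0.7389 -0.2391  0.27  ]
side LfO [0.6259 0.181  0.27  ]
side LfI [0.6328 0.1457 0.27  ]
side RfI [ 0.6901 -0.234   0.27  ]
wedge head bottom/top [ 0.5773 -0.014   0.036 ] [ 0.5783 -0.0539  0.036 ] at board [ 0.6564 -0.0104  0.018 ] [ 0.6598 -0.0536  0.018 ]
side wedge head top [ 0.579  -0.0459  0.036 ] [ 0.5842 -0.015   0.    ] [ 0.6587 -0.0118  0.    ]
hooks tip [0.5904 0.089  0.155 ] [ 0.6361 -0.1664  0.155 ]
tongue top edge top [0.4827 0.3509 0.108 ] [0.4999 0.3112 0.108 ]
arm top at plate L/R [0.4697 0.3367 0.034 ] [0.4742 0.2973 0.067 ]
arm top end: upstand [0.3643 0.2962 0.048 ] [0.374  0.2724 0.048 ]
side tongue top [0.5012 0.3128 0.108 ] [0.4842 0.3513 0.108 ]
side plate bottom [0.4714 0.3467 0.    ]
bracket [ 0.526  -0.2775  0.078 ]
```

Run:
```python
from h import *
np.set_printoptions(precision=4,suppress=True)
T=toolT(); print(T)
t=cal("top"); hsv=cv2.cvtColor(t["img"],cv2.COLOR_BGR2HSV)
for n,m in dict(purple=cv2.inRange(hsv,(120,80,40),(150,255,255)),red=cv2.inRange(hsv,(0,190,60),(4,255,255))|cv2.inRange(hsv,(174,190,60),(180,255,255))).items():
    m[:180]=0; cs=cv2.findContours(m,0,2)[0]; c=max(cs,key=cv2.contourArea); b=cv2.boxPoints(cv2.minAreaRect(c)); print(n,b.tolist()); print([onz(t,*p,.03).round(3).tolist() for p in b])
print(env.state()["t"])
```

```text
[[-0.0002  0.4339 -0.901   0.2494]
 [ 0.0008 -0.901  -0.4339 -0.5178]
 [-1.     -0.0008 -0.0002  0.2479]
 [ 0.      0.      0.      1.    ]]
purple [[210.89999389648438, 220.70004272460938], [223.5, 216.50003051757812], [235.70001220703125, 253.10000610351562], [223.10000610351562, 257.3000183105469]]
[[0.496, 0.151, 0.03], [0.511, 0.11, 0.03], [0.392, 0.065, 0.03], [0.378, 0.105, 0.03]]
red [[286.5965270996094, 232.65859985351562], [294.0310363769531, 223.87240600585938], [323.0345153808594, 248.41378784179688], [315.6000061035156, 257.1999816894531]]
[[0.463, -0.101, 0.03], [0.493, -0.125, 0.03], [0.416, -0.22, 0.03], [0.387, -0.196, 0.03]]
0.3
```

```bash
cat >> h.py <<'E'
def Rt(yaw,tilt):
    a,b=np.radians([yaw,tilt]); s,c=np.sin(b),np.cos(b)
    x=np.array([s*np.cos(a),s*np.sin(a),-c]); z=np.array([c*np.cos(a),c*np.sin(a),s])
    return np.array([x,np.cross(z,x),z]).T
def rel(pos,yaw,tilt,T=None,rot=None):
    T=toolT() if T is None else T
    Rg=Rt(yaw,tilt) if rot is None else rot
    d=T[:3,:3].T@(np.array(pos)-T[:3,3]); r=R.from_matrix(T[:3,:3].T@Rg).as_rotvec(degrees=True)
    return (d*1000).round(1).tolist(), r.round(2).tolist()
E
python3 - <<'E'
from h import *
print(rel((.40,-.04,.25),2,0)); print(rel((.40,-.04,.25),2,20));
E
```

```text
([-1.8, -365.2, -343.0], [-156.29, -0.05, 0.0])
([-1.8, -365.2, -343.0], [-154.17, -5.76, 27.19])
```

```bash
python3 -m inch '[[[0,-0.024,-0.023],[-10.4,0,0],1],[[0,-0.049,-0.046],[-20.8,0,0],1],[[0,-0.073,-0.069],[-31.2,0,0],1],[[0,-0.098,-0.091],[-41.6,0,0],1],[[0,-0.122,-0.114],[-52,0,0],1]]'
python3 - <<'E'
from h import *
print(rel((.40,-.04,.25),2,0))
E
```

```text
t: 0.92
tool_pos: [0.2994, -0.3576, 0.2483]
tool_rot: [1.361, 1.103, -1.361]
ft_force: [0.4, -0.2, 0.1]
finger_gap: 0.0855
([-1.7, 32.6, -331.5], [-103.96, 0.01, -0.0])
```

```bash
python3 -m inch '[[[0,0.003,-0.034],[-10.4,0,0],1],[[0,0.007,-0.067],[-20.8,0,0],1],[[0,0.01,-0.1],[-31.2,0,0],1],[[0,0.014,-0.133],[-41.6,0,0],1],[[0,0.017,-0.166],[-52,0,0],1]]'
python3 - <<'E'
from h import *
print(rel((.46,-.035,.22),2,20))
E
```

```text
t: 1.55
tool_pos: [0.3515, -0.1991, 0.2484]
tool_rot: [0.681, 1.461, -0.681]
ft_force: [0.8, 0.2, 1.2]
finger_gap: 0.0854
([28.4, 188.7, -55.8], [-51.41, -18.58, 9.07])
```

```bash
python3 -m inch '[[[0.005,0.037,-0.011],[-10,-3.7,1.8],1],[[0.01,0.075,-0.022],[-20,-7.3,3.6],1],[[0.016,0.112,-0.033],[-30,-11,5.4],1],[[0.022,0.15,-0.044],[-41,-14.9,7.2],1],[[0.028,0.189,-0.056],[-51.4,-18.6,9.1],1]]'
python3 - <<'E'
from h import *
print(env.state()["tool_pos"]); c=wcal(); cv2.imwrite("pics/w1.png",c["img"])
print(rel((.46,-.035,.22),2,20))
E
```

```text
t: 2.17
tool_pos: [0.4614, -0.035, 0.2205]
tool_rot: [-0.001, 1.229, 0.008]
ft_force: [0.3, -0.8, 0.2]
finger_gap: 0.0855
[ 0.46142256 -0.03501994  0.22050678]
([-1.4, -2.9, -1.2], [-1.17, -0.34, 0.1])
```

View pics/w1.png

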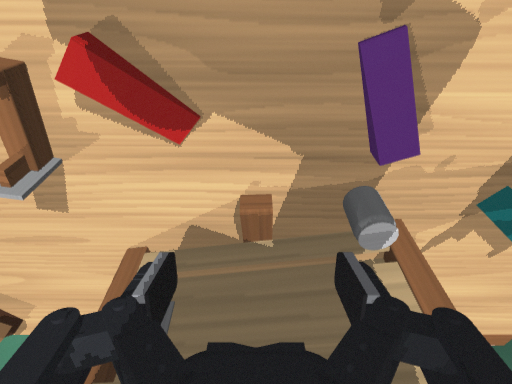

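Run:
```python
from h import *
np.set_printoptions(precision=4,suppress=True)
c=wcal(); a=cv2.resize(c["img"][180:380,130:420],None,fx=2.7,fy=2.7,interpolation=cv2.INTER_CUBIC); cv2.imwrite("pics/w1z.png",a)
```

```text
(no output)
```

View pics/w1z.png

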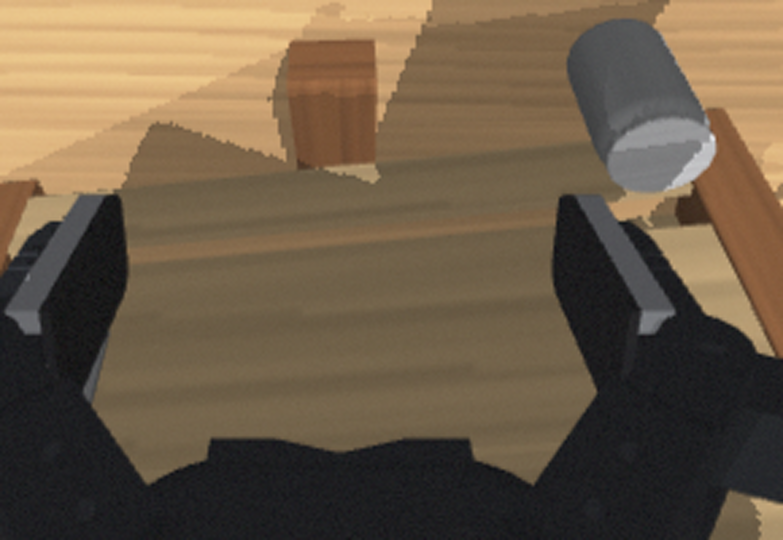

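Run:
```python
from h import *
np.set_printoptions(precision=4,suppress=True)
c=wcal(); z=lambda u,v:(130+(u+.5)/2.7-.5,180+(v+.5)/2.7-.5)
for p,h in (((290,41),0),((376,40),0),((288,68),.036),((377,68),.036),((298,166),.019),((375,163),.019)): print(onz(c,*z(*p),h))
print(rel((.598,-.036,.11),2,20)); print(rel((.598,-.036,.026),2,20))
```

```text
[ 0.5785 -0.0571  0.    ]
[ 0.5778 -0.0125  0.    ]
[ 0.5667 -0.056   0.036 ]
[ 0.5667 -0.0141  0.036 ]
[ 0.6522 -0.0543  0.019 ]
[ 0.6498 -0.0113  0.019 ]
([149.2, -2.1, 93.4], [-1.81, -0.62, 0.3])
([228.4, -2.6, 65.6], [-1.81, -0.62, 0.3])
```

```bash
python3 -m inch '[[[0.037,0,0.023],[-1,0,0],1],[[0.075,0,0.047],[-1,0,0],1],[[0.112,0,0.07],[-1,0,0],1],[[0.149,0,0.093],[-1,0,0],1],[[0.149,0,0.093],[-1,0,0],1]]'
python3 - <<'E'
from h import *
print(rel((.598,-.0345,.026),1,20))
E
```

```text
t: 2.95
tool_pos: [0.5977, -0.0362, 0.1074]
tool_rot: [-0.009, 1.237, 0.014]
ft_force: [-0.6, -0.0, -0.1]
finger_gap: 0.0855
([77.0, 1.6, -26.4], [-0.11, -0.89, -0.03])
```

```bash
python3 -m inch '[[[0.026,0.001,-0.009],[0,0,0],1],[[0.052,0.001,-0.018],[0,0,0],1],[[0.077,0.002,-0.026],[0,-0.9,0],1],[[0.077,0.002,-0.026],[0,-0.9,0],1],[[0.077,0.002,-0.026],[0,-0.9,0],0.5]]' 80; python3 -m inch '[[[0,0,0],[0,0,0],-0.2],[[0,0,0],[0,0,0],-0.5],[[0,0,0],[0,0,0],-0.5],[[0,0,0],[0,0,0],-0.5],[[0,0,0],[0,0,0],-0.5]]' 80;  python3 - <<'E'
from h import *
c=cal("top"); cv2.imwrite("pics/t2.png",c["img"]); s=cal("side");cv2.imwrite("pics/s2.png",s["img"])
c=wcal(); cv2.imwrite("pics/w2.png",c["img"])
E
```

```text
t: 3.58
tool_pos: [0.6, -0.0343, 0.0313]
tool_rot: [-0.011, 1.214, 0.014]
ft_force: [-0.3, -0.8, 1.0]
finger_gap: 0.0697
t: 4.2
tool_pos: [0.6001, -0.0336, 0.0317]
tool_rot: [-0.013, 1.214, 0.016]
ft_force: [-7.4, 1.0, 14.4]
finger_gap: 0.0424
```

View pics/w2.png

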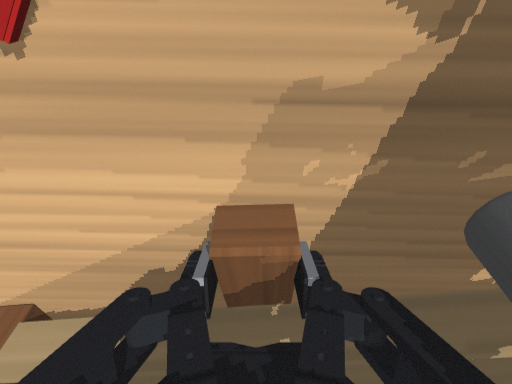

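View pics/s2.png

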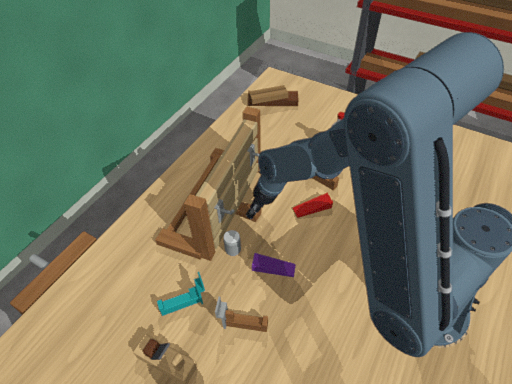

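```bash
python3 -m inch '[[[-0.005,0,-0.011],[0,0,0],-0.5],[[-0.010,0,-0.023],[0,0,0],-0.5],[[-0.015,0,-0.038],[0,0,0],-0.5],[[-0.021,0,-0.053],[0,0,0],-0.5],[[-0.026,0,-0.068],[0,0,0],-0.5]]' 80;  python3 - <<'E'
from h import *
T=toolT();print(T[:3,3],env.state()["ft_force"],env.state()["finger_gap"])
c=cal("top"); cv2.imwrite("pics/t3.png",c["img"]); s=cal("side");cv2.imwrite("pics/s3.png",cv2.resize(s["img"][100:265,150:350],None,fx=3.6,fy=3.6))
E
```

```text
t: 4.97
tool_pos: [0.5275, -0.0356, 0.0319]
tool_rot: [-0.012, 1.212, 0.014]
ft_force: [3.3, -0.7, 3.6]
finger_gap: 0.0422
[ 0.52748023 -0.0355558   0.03186481] [ 3.25203648 -0.73635013  3.57307853] 0.042227772027789726
```

View pics/s3.png

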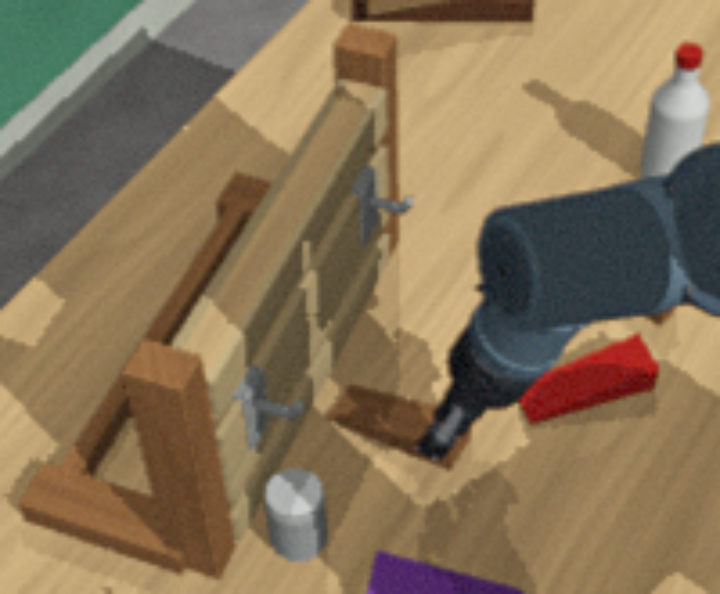

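```bash
python3 -m inch '[[[-0.004,0,-0.01],[0,0,0],-0.5],[[-0.004,0,-0.01],[0,0,0],-0.5],[[-0.004,0,-0.01],[0,0,0],0],[[-0.004,0,-0.01],[0,0,0],0.6],[[-0.004,0,-0.01],[0,0,0],0.6]]'; python3 -m inch '[[[-0.02,0,0],[0,0,0],0.6],[[-0.06,0,0.01],[0,0,0],0.6],[[-0.1,0,0.02],[0,0,0],1],[[-0.15,0,0.03],[0,0,0],1],[[-0.19,0,0.03],[0,0,0],1]]'
python3 - <<'E'
from h import *
c=cal("top"); cv2.imwrite("pics/t4.png",c["img"]); 
cv2.imwrite("pics/t4z.png",cv2.resize(c["img"][105:260,130:355],None,fx=3.5,fy=3.5,interpolation=cv2.INTER_CUBIC))
s=cal("side");cv2.imwrite("pics/s4.png",s["img"]);cv2.imwrite("pics/s4z.png",cv2.resize(s["img"][100:265,150:350],None,fx=3.6,fy=3.6,interpolation=cv2.INTER_CUBIC))
E
```

```text
t: 5.7
tool_pos: [0.515, -0.0348, 0.0303]
tool_rot: [-0.011, 1.216, 0.015]
ft_force: [-0.2, 0.1, 0.8]
finger_gap: 0.0678
t: 6.32
tool_pos: [0.4776, -0.0356, 0.2211]
tool_rot: [-0.012, 1.214, 0.015]
ft_force: [0.2, -0.7, -0.3]
finger_gap: 0.0851
```

View pics/t4z.png

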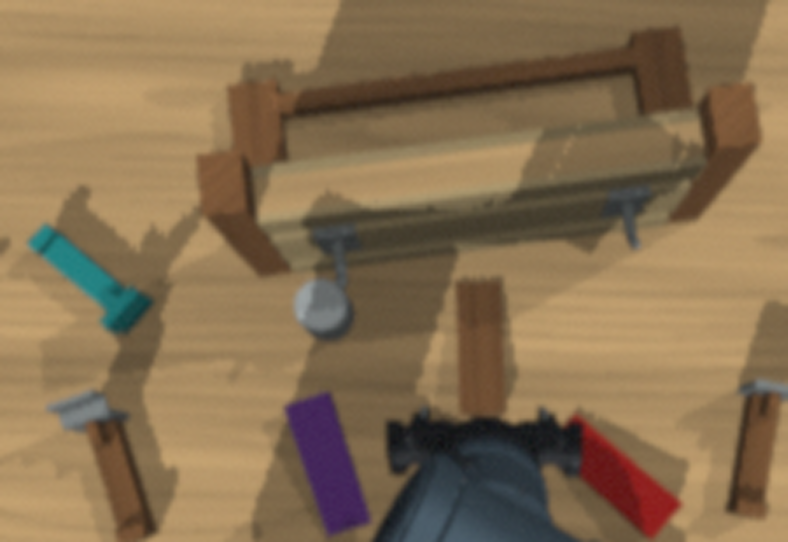

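View pics/s4z.png

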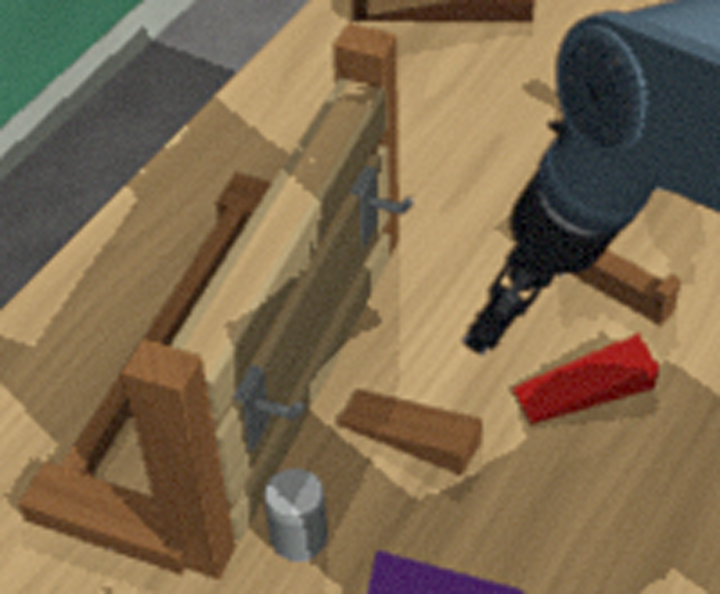

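Run:
```python
from h import *
print(rel((.36,.2735,.135),23.5,35))
t=cal("top");z=lambda u,v:(130+(u+.5)/3.5-.5,105+(v+.5)/3.5-.5)
print(onz(t,*z(457,282),.006),onz(t,*z(503,279),.006))
```

```text
([41.5, 312.2, -137.1], [-19.8, -14.1, 10.73])
[ 0.62407398 -0.00943171  0.006     ] [ 0.62815925 -0.05445803  0.006     ]
```

```bash
python3 -m inch '[[[0,0.06,-0.02],[-3,-2,2],1],[[0.005,0.12,-0.05],[-7,-5,4],1],[[0.012,0.18,-0.08],[-11,-8,6],1],[[0.025,0.24,-0.11],[-15,-11,8],1],[[0.04,0.295,-0.137],[-19.8,-14.1,10.7],1]]'; python3 -m inch '[[[0,0.008,0],[0,0,0],1],[[0,0.008,0],[0,0,0],1],[[0,0.008,0],[0,0,0],1],[[0,0.008,0],[0,0,0],1],[[0,0.008,0],[0,0,0],1]]';python3 - <<'E'
from h import *
print(rel((.36,.2735,.135),23.5,35))
c=wcal(); cv2.imwrite("pics/w5.png",c["img"])
E
```

```text
t: 7.1
tool_pos: [0.3619, 0.2441, 0.1385]
tool_rot: [-0.194, 0.951, 0.382]
ft_force: [1.9, 1.3, 0.6]
finger_gap: 0.0854
t: 7.72
tool_pos: [0.3611, 0.2494, 0.1402]
tool_rot: [-0.192, 0.952, 0.378]
ft_force: [-0.4, -0.2, -0.1]
finger_gap: 0.0854
([9.2, 22.5, 4.0], [-0.28, -0.29, -0.17])
```

View pics/w5.png

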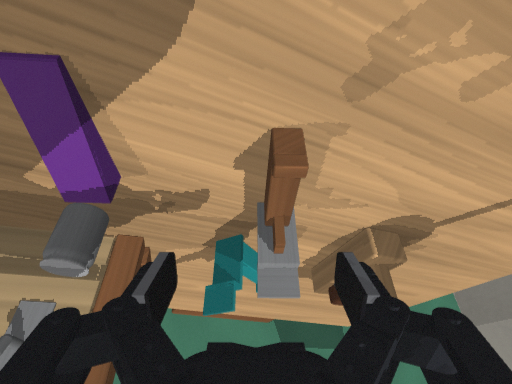

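Run:
```python
from h import *
im=cv2.imread("pics/w5.png"); cv2.imwrite("pics/w5z.png",cv2.resize(im[115:305,225:335],None,fx=3.1,fy=3.1,interpolation=cv2.INTER_CUBIC))
```

```text
(no output)
```

View pics/w5z.png

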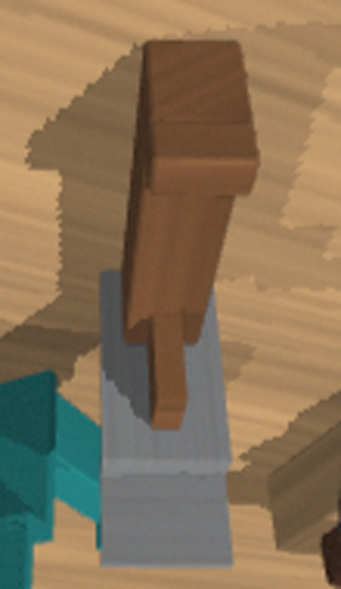

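Run:
```python
from h import *
np.set_printoptions(precision=4,suppress=True)
c=wcal(); z=lambda u,v:(225+(u+.5)/3.1-.5,115+(v+.5)/3.1-.5)
g=lambda a,h:onz(c,*z(*a),h)
def pr(n,a,b,h):
    A,B=g(a,h),g(b,h); m=(A+B)/2; d=B-A; print(n,m[:2],np.linalg.norm(d).round(4),'normal yaw',np.degrees(np.arctan2(d[1],d[0])).round(1)-90)
pr('end bottom',(148,42),(240,42),0)
pr('end top',(148,156),(258,156),.048)
pr('upst far',(150,194),(254,190),.048)
pr('plate top',(103,466),(230,466),.078)
pr('tongue',(100,565),(232,565),.108)
o=np.array([.4815,.327]);a=np.radians(23.5);x=np.array([np.cos(a),np.sin(a)])
for n,d in dict(end=-.121,far=-.107,plate=-.006,tongue=.0115).items(): print(n,o+d*x)
```

```text
end bottom [0.3685 0.2843] 0.0262 normal yaw 23.099999999999994
end top [0.3653 0.281 ] 0.0272 normal yaw 23.0
upst far [0.3774 0.2874] 0.0269 normal yaw 26.299999999999997
plate top [0.4771 0.3264] 0.0431 normal yaw 22.5
tongue [0.4867 0.3293] 0.0433 normal yaw 22.200000000000003
end [0.3705 0.2788]
far [0.3834 0.2843]
plate [0.476  0.3246]
tongue [0.492  0.3316]
```

Run:
```python
from h import *
p=np.array((.4195,.3025,.026)); x=Rt(22.5,35)[:,0]
print(rel(p-.07*x,22.5,35)); print(rel(p,22.5,35))
```

```text
([66.5, 25.6, -3.9], [0.56, -0.3, -0.76])
([136.5, 24.7, -3.5], [0.56, -0.3, -0.76])
```

```bash
python3 -m inch '[[[0.01,0.013,-0.002],[0,0,0],1],[[0.03,0.025,-0.004],[0.5,-0.3,-0.7],1],[[0.066,0.025,-0.004],[0.5,-0.3,-0.7],1],[[0.066,0.025,-0.004],[0.5,-0.3,-0.7],1],[[0.066,0.025,-0.004],[0.5,-0.3,-0.7],1]]';python3 - <<'E'
from h import *
print(rel((.4195,.3025,.026),22.5,35))
c=wcal(); cv2.imwrite("pics/w6.png",c["img"])
E
```

```text
t: 8.45
tool_pos: [0.3817, 0.2866, 0.0838]
tool_rot: [-0.189, 0.948, 0.364]
ft_force: [0.4, 0.1, -0.0]
finger_gap: 0.0853
([70.9, 0.1, 0.5], [0.1, -0.04, -0.1])
```

View pics/w6.png

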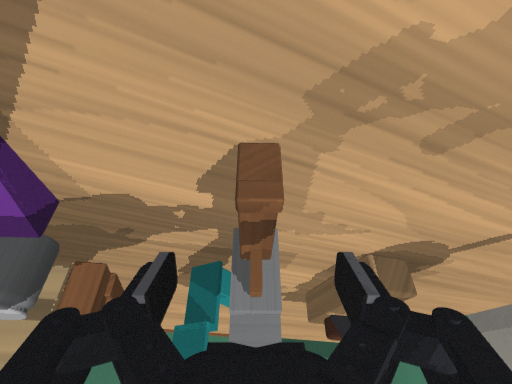

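Run:
```python
from h import *
p=np.array((.426,.305,.026)); x=Rt(22.5,28)[:,0]
print(rel(p-.03*x,22.5,28)); print(rel(p,22.5,28))
```

```text
([45.6, -0.1, 8.8], [0.1, 7.09, -0.09])
([75.3, -0.1, 5.1], [0.1, 7.09, -0.09])
```

```bash
python3 -m inch '[[[0.023,0,0.005],[0,3.5,0],1],[[0.046,0,0.009],[0,7,0],1],[[0.060,0,0.007],[0,7,0],1],[[0.075,0,0.005],[0,7,0],1],[[0.075,0,0.005],[0,7,0],1]]';python3 - <<'E'
from h import *
s=env.state(); print(s["tool_pos"],s["ft_force"],rel((.426,.305,.026),22.5,28))
E
```

```text
t: 9.12
tool_pos: [0.4259, 0.3051, 0.0264]
tool_rot: [-0.213, 1.066, 0.356]
ft_force: [-0.2, -1.2, -0.1]
finger_gap: 0.0856
[0.42592237 0.30509672 0.02635452] [-0.24787585 -1.19950717 -0.09406542] ([0.3, -0.1, -0.1], [0.11, 0.1, -0.08])
```

```bash
python3 -m inch '[[[0,0,0],[0,0,0],0.2],[[0,0,0],[0,0,0],-0.3],[[0,0,0],[0,0,0],-0.8],[[0,0,0],[0,0,0],-0.8],[[0,0,0],[0,0,0],-0.8]]' 80;python3 - <<'E'
from h import *
s=env.state(); print(s["tool_pos"],s["ft_force"],s["finger_gap"])
c=wcal(); cv2.imwrite("pics/w7.png",c["img"])
E
```

```text
t: 9.75
tool_pos: [0.4255, 0.3053, 0.0257]
tool_rot: [-0.213, 1.067, 0.356]
ft_force: [-6.0, -2.7, 11.9]
finger_gap: 0.0268
[0.42546785 0.30528269 0.02571965] [-6.02927478 -2.74070488 11.87012776] 0.026787247921622504
```

View pics/w7.png

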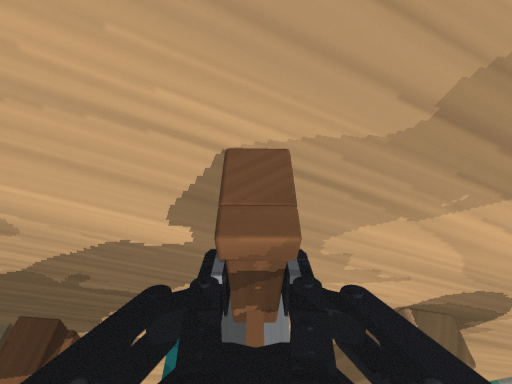

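Run:
```python
from h import *
np.set_printoptions(precision=4,suppress=True)
c=wcal();T=toolT()
for n,a,b,h in (('endbot',(226,149),(289.5,149.5),0),('endtop',(221,205.5),(297.5,205.5),.048),('upfar',(217,238),(301,238),.048)):
    A,B=onz(c,*a,h),onz(c,*b,h); print(n,(A+B)/2,np.linalg.norm(A-B),np.degrees(np.arctan2(*(B-A)[1::-1]))-90)
print(T[:3,:3].T, 'tool yaw',np.degrees(np.arctan2(T[1,2],T[0,2])),'tilt',np.degrees(np.arcsin(T[2,2])))
x=T[:2,2]/np.linalg.norm(T[:2,2]); print('TCP along',x@T[:2,3], x)
```

```text
endbot [0.3693 0.2831 0.    ] 0.027043386943857498 22.008359331457115
endtop [0.3525 0.2761 0.048 ] 0.019904850304967293 22.540125797411775
upfar [0.366  0.2818 0.048 ] 0.025085380907115783 22.51953434556077
[[ 0.4338  0.1816 -0.8825]
 [-0.3853  0.9228  0.0005]
 [ 0.8145  0.3398  0.4703]] tool yaw 22.64646380058934 tilt 28.051547885114527
TCP along 0.510207466547356 [0.9229 0.385 ]
```

```bash
cat > plan.py <<'E'
import numpy as np, heapq
def rectpts(x0,x1,z0,z1,s=1.0):
    xs=np.arange(x0,x1+1e-9,s); zs=np.arange(z0,z1+1e-9,s)
    return np.array([(x,z) for x in xs for z in (z0,z1)]+[(x,z) for z in zs for x in (x0,x1)])
HR=[(-6,0,0,78),(0,14,72,78),(9,14,72,108)]
HP=np.vstack([rectpts(*r) for r in HR])
OB=[(0,7,-95,0),(0,7,24,70),(37,60,-95,70),(0,37,-95,-15),(7,60,53,70)]
OC=np.array([(7,0),(0,0),(0,24),(7,24),(0,70.)])
def sd(P,r):
    dx=np.maximum(r[0]-P[...,0],P[...,0]-r[1]); dz=np.maximum(r[2]-P[...,1],P[...,1]-r[3])
    return np.hypot(np.maximum(dx,0),np.maximum(dz,0))+np.minimum(np.maximum(dx,dz),0)
def clear(a,O):  # a rad tip, O (...,2) origins -> clearance mm
    c,s=np.cos(a),np.sin(a)
    W=np.c_[HP[:,0]*c+HP[:,1]*s,-HP[:,0]*s+HP[:,1]*c]
    P=O[...,None,:]+W; m=np.min([sd(P,r).min(-1) for r in OB],0)
    Q=OC-O[...,None,:]; L=np.stack([Q[...,0]*c-Q[...,1]*s,Q[...,0]*s+Q[...,1]*c],-1)
    return np.minimum(m,np.min([sd(L,r).min(-1) for r in HR],0))
if __name__=="__main__":
    A=np.radians(np.arange(0,62.6,2.5)); X=np.arange(-130,6.1,1.5); Z=np.arange(-110,10,1.5)
    G=np.stack(np.meshgrid(X,Z,indexing='ij'),-1)
    C=np.stack([clear(a,G) for a in A]); print(C.shape)
    # maximise bottleneck, cost = sum of 1/(clear)
    goal=(0,int(np.argmin(abs(X-0+1.))),int(np.argmin(abs(Z+70)))); print(X[goal[1]],Z[goal[2]],C[goal])
    start=(18,2,int(np.argmin(abs(Z+60)))); print(C[start])
    w=1+ 60/np.maximum(C,0.05)**1.5; w[C<0.2]=np.inf; w[0][C[0]>-.5]=np.minimum(w[0],1000)[C[0]>-.5]
    D={goal:0};pr={};h=[(0,goal)]
    while h:
        d,n=heapq.heappop(h)
        if d>D[n]: continue
        if n==start: break
        for da in(-1,0,1):
            for dx in(-1,0,1):
                for dz in(-1,0,1):
                    m=(n[0]+da,n[1]+dx,n[2]+dz)
                    if min(m)<0 or m[0]>=len(A) or m[1]>=len(X) or m[2]>=len(Z): continue
                    e=d+w[m]*np.sqrt(da*da+dx*dx+dz*dz)
                    if e<D.get(m,1e18): D[m]=e;pr[m]=n;heapq.heappush(h,(e,m))
    n=start
    while n!=goal:
        print(np.degrees(A[n[0]]).round(1),X[n[1]],Z[n[2]],C[n].round(2)) if n[1]>40 or n[1]%10==2 else 0
        n=pr[n]
    print(0,X[n[1]],Z[n[2]])
E
python3 plan.py
```

```text
(26, 91, 80)
-1.0 -69.5 1.0
41.167858037253694
45.0 -127.0 -60.5 41.17Traceback (most recent call last):
  File "plan.py", line 41, in <module>
    n=pr[n]
      ~~^^^
KeyError: (18, 2, 33)
```

Run:
```python
from plan import *
X=np.arange(-120,8,.5); Z=np.arange(-100,0,.5); G=np.stack(np.meshgrid(X,Z,indexing='ij'),-1)
for a in range(0,61,5):
    C=clear(np.radians(a),G)
    c,s=np.cos(np.radians(a)),np.sin(np.radians(a))
    tx=G[...,0]+11.5*c+108*s; tz=G[...,1]-11.5*s+108*c
    # tongue behind lip
    for nm,m in (('behind',(tx>9)&(tz>24)),('mid',(tx>2)&(tx<7)),('in<24',(tx>8)&(tz<24))):
        D=np.where(m,C,-99); i=np.unravel_index(D.argmax(),D.shape); print(a,nm,X[i[0]],Z[i[1]],'clr',D[i].round(2),'tip',tx[i].round(1),tz[i].round(1))
```

```text
0 behind -2.0 -0.5 clr 1.5 tip 9.5 107.5
0 mid -9.0 -0.5 clr 1.5 tip 2.5 107.5
0 in<24 -3.0 -90.0 clr -3.0 tip 8.5 18.0
5 behind -7.5 -62.0 clr 2.05 tip 13.4 44.6
5 mid -18.5 -0.5 clr 0.01 tip 2.4 106.1
5 in<24 -11.0 -88.5 clr -3.24 tip 9.9 18.1
10 behind -13.5 -58.5 clr 3.14 tip 16.6 45.9
10 mid -28.0 -0.5 clr 1.33 tip 2.1 103.9
10 in<24 -11.5 -86.5 clr -3.04 tip 18.6 17.9
15 behind -21.0 -62.0 clr 4.21 tip 18.1 39.3
15 mid -37.0 -0.5 clr 3.49 tip 2.1 100.8
15 in<24 -18.5 -77.5 clr -3.03 tip 20.6 23.8
20 behind -26.0 -56.0 clr 5.28 tip 21.7 41.6
20 mid -45.5 -0.5 clr 4.64 tip 2.2 97.1
20 in<24 -39.5 -76.0 clr -2.12 tip 8.2 21.6
25 behind -32.0 -54.0 clr 6.18 tip 24.1 39.0
25 mid -54.0 -0.5 clr 5.15 tip 2.1 92.5
25 in<24 -48.0 -70.0 clr -0.08 tip 8.1 23.0
30 behind -36.5 -51.5 clr 5.64 tip 27.5 36.3
30 mid -61.5 -69.5 clr 4.47 tip 2.5 18.3
30 in<24 -55.5 -66.0 clr 0.97 tip 8.5 21.8
35 behind -46.0 -45.5 clr 5.32 tip 25.4 36.4
35 mid -69.0 -65.0 clr 5.24 tip 2.4 16.9
35 in<24 -63.0 -61.5 clr 2.19 tip 8.4 20.4
40 behind -52.5 -41.0 clr 5.16 tip 25.7 34.3
40 mid -76.0 -59.0 clr 6.05 tip 2.2 16.3
40 in<24 -70.0 -56.5 clr 3.31 tip 8.2 18.8
45 behind -58.0 -35.5 clr 5.09 tip 26.5 32.7
45 mid -82.0 -53.0 clr 6.51 tip 2.5 15.2
45 in<24 -76.0 -50.5 clr 4.03 tip 8.5 17.7
50 behind -64.0 -30.5 clr 5.06 tip 26.1 30.1
50 mid -88.0 -46.0 clr 7.33 tip 2.1 14.6
50 in<24 -82.0 -44.0 clr 5.0 tip 8.1 16.6
55 behind -68.5 -24.5 clr 5.42 tip 26.6 28.0
55 mid -93.0 -38.5 clr 7.81 tip 2.1 14.0
55 in<24 -87.0 -36.5 clr 5.93 tip 8.1 16.0
60 behind -74.0 -19.5 clr 6.11 tip 25.3 24.5
60 mid -97.0 -30.5 clr 8.09 tip 2.3 13.5
60 in<24 -91.0 -29.0 clr 6.39 tip 8.3 15.0
```

```bash
sed -i 's/np.arange(0,62.6,2.5)/np.arange(5,62.6,2.5)/; s/goal=.*/goal=(0,int(np.argmin(abs(X+7.5))),int(np.argmin(abs(Z+62)))); print(C[goal])/; s/start=(18,/start=(18,/; s/; w\[0\]\[C.*$//' plan.py; python3 plan.py
```

```text
(24, 91, 80)
1.5697068362874127
35.26817360753883
50.0 -127.0 -60.5 35.27
47.5 -112.0 -50.0 25.58
47.5 -97.0 -50.0 13.51
50.0 -82.0 -44.0 5.0
50.0 -68.5 -33.5 4.37
50.0 -67.0 -32.0 4.33
50.0 -65.5 -30.5 4.15
50.0 -64.0 -30.5 5.06
50.0 -62.5 -30.5 4.91
47.5 -61.0 -32.0 4.35
47.5 -59.5 -33.5 4.71
45.0 -58.0 -35.0 4.73
45.0 -56.5 -36.5 4.51
42.5 -55.0 -38.0 4.87
42.5 -53.5 -39.5 4.13
40.0 -52.0 -41.0 5.16
37.5 -50.5 -42.5 3.86
37.5 -49.0 -42.5 4.59
37.5 -47.5 -44.0 4.62
35.0 -46.0 -45.5 5.32
35.0 -44.5 -45.5 4.46
32.5 -43.0 -47.0 4.98
32.5 -41.5 -48.5 5.11
30.0 -40.0 -50.0 5.3
30.0 -38.5 -50.0 5.34
30.0 -37.0 -51.5 5.4
27.5 -35.5 -53.0 5.36
27.5 -34.0 -53.0 5.69
25.0 -32.5 -54.5 5.91
25.0 -31.0 -54.5 5.06
22.5 -29.5 -54.5 5.32
22.5 -28.0 -54.5 5.01
20.0 -26.5 -56.0 4.88
20.0 -25.0 -56.0 4.34
17.5 -23.5 -56.0 3.97
17.5 -22.0 -56.0 4.14
15.0 -20.5 -57.5 3.53
15.0 -19.0 -57.5 3.47
12.5 -17.5 -59.0 3.05
12.5 -16.0 -59.0 2.85
10.0 -14.5 -60.5 2.5
10.0 -13.0 -60.5 2.3
7.5 -11.5 -62.0 1.88
7.5 -10.0 -62.0 1.82
5.0 -8.5 -62.0 1.05
0 -7.0 -62.0
```

```bash
cat >> h.py <<'E'
RO=np.array([.6557,-.0325]); RY=9.5; GZ=.165
TCPH=np.array([-.059,.0257]); TIL=28.05
def hp(al,ox,oz,y=0.0,ro=None,gz=None):  # hook origin in groove plane (mm) -> TCP pos, yaw, tilt
    ro=RO if ro is None else ro; gz=GZ if gz is None else gz
    a=np.radians(al); c,s=np.cos(a),np.sin(a)
    gx=ox/1e3+TCPH[0]*c+TCPH[1]*s; z=gz+oz/1e3-TCPH[0]*s+TCPH[1]*c
    b=np.radians(RY); p=ro+gx*np.array([np.cos(b),np.sin(b)])+y*np.array([-np.sin(b),np.cos(b)])
    return np.array([p[0],p[1],z]),RY,TIL-al
E
python3 - <<'E'
from h import *
print(hp(50,-125,-50), hp(0,0,-72))
print('lift',rel((.405,.297,.19),22.5,28))
print(rel((.43,.0,.2),9.5,0))
t=cv2.imread("pics/t4.png"); c=cal("top"); z=lambda u,v:(130+(u+.5)/3.5-.5,105+(v+.5)/3.5-.5)
P=[onz(c,*z(*p),.235) for p in((268,222),(480,195),(600,180))]; print(P)
b=np.radians(9.5)
for p in P: d=p[:2]-RO; print(d@[np.cos(b),np.sin(b)],d@[-np.sin(b),np.cos(b)])
g=cv2.cvtColor(t,cv2.COLOR_BGR2GRAY); cv2.imwrite("pics/t4b.png",cv2.resize(t[140:190,185:345],None,fx=5,fy=5,interpolation=cv2.INTER_CUBIC))
E
```

```text
(array([ 0.51442728, -0.05614094,  0.17671626]), 9.5, -21.95) (array([ 0.59750915, -0.04223781,  0.1187    ]), 9.5, 28.05)
lift ([-155.4, 0.3, 57.8], [0.13, 0.05, -0.1])
([-207.3, -283.4, -18.1], [12.89, 27.92, -3.25])
[array([0.62893313, 0.14099   , 0.235     ]), array([ 0.65504674, -0.02860437,  0.235     ]), array([ 0.66958269, -0.12452666,  0.235     ])]
0.0022343356036399107 0.17552850072799758
-1.3385101834154986e-06 0.003950018494779898
-0.001496482942872006 -0.09305587551405721
```

View pics/t4b.png

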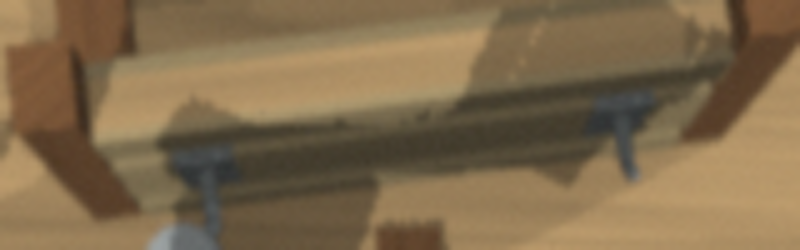

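```bash
sed -i 's/RY=9.5/RY=9.2/' h.py; python3 -m inch '[[[-0.02,0,0.008],[0,0,0],-0.8],[[-0.05,0,0.019],[0,0,0],-0.8],[[-0.09,0,0.033],[0,0,0],-0.8],[[-0.13,0,0.048],[0,0,0],-0.8],[[-0.155,0,0.058],[0,0,0],-0.8]]' 80;python3 - <<'E'
from h import *
s=env.state(); print(s["tool_pos"],s["ft_force"],s["finger_gap"])
s=cal("side"); cv2.imwrite("pics/s8.png",s["img"])
print(rel((.42,.10,.2),9.2,5))
E
```

```text
t: 10.52
tool_pos: [0.4049, 0.2966, 0.1904]
tool_rot: [-0.214, 1.067, 0.356]
ft_force: [1.0, 1.0, -4.2]
finger_gap: 0.0266
[0.40485957 0.29659071 0.19041989] [ 0.99499566  0.97111218 -4.15206488] 0.026603452515605645
([-35.7, -187.4, -53.1], [13.01, 23.19, -3.91])
```

View pics/s8.png

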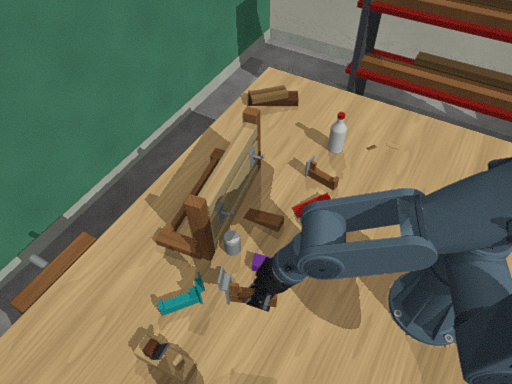

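```bash
python3 -m inch '[[[-0.005,-0.025,-0.008],[2,3,0],-0.8],[[-0.012,-0.065,-0.018],[5,8,-1],-0.8],[[-0.02,-0.11,-0.03],[8,14,-2],-0.8],[[-0.03,-0.155,-0.044],[11,19,-3],-0.8],[[-0.036,-0.187,-0.053],[13,23,-4],-0.8]]' 80;python3 - <<'E'
from h import *
s=env.state(); print(s["tool_pos"],s["finger_gap"])
b=np.radians(RY)
p,y,t=hp(50,-165,-50,.0); print(p,rel(p,y,t))
E
```

```text
t: 11.2
tool_pos: [0.4182, 0.0977, 0.1948]
tool_rot: [-0.119, 1.486, 0.125]
ft_force: [1.0, 1.0, -3.0]
finger_gap: 0.0267
[0.41820852 0.09773692 0.19477073] 0.02672090793806963
[ 0.47481999 -0.06179617  0.17671626] ([20.9, -166.4, 29.4], [-0.23, 26.61, 0.12])
```

```bash
python3 -m inch '[[[0,-0.03,0.002],[0,4,0],-0.8],[[0.002,-0.07,0.006],[0,10,0],-0.8],[[0.007,-0.11,0.013],[0,16,0],-0.8],[[0.014,-0.145,0.022],[0,22,0],-0.8],[[0.021,-0.166,0.029],[0,26.6,0],-0.8]]' 80;python3 - <<'E'
from h import *
s=env.state(); print(s["tool_pos"],s["finger_gap"])
p,y,t=hp(50,-165,-50,.0); print(p,rel(p,y,t))
s=cal("side"); cv2.imwrite("pics/s9.png",s["img"]); c=wcal(); cv2.imwrite("pics/w9.png",c["img"])
c=cal("top"); cv2.imwrite("pics/t9.png",c["img"])
E
```

```text
t: 11.82
tool_pos: [0.4758, -0.061, 0.1758]
tool_rot: [-0.156, 1.949, 0.103]
ft_force: [0.4, -0.3, -3.2]
finger_gap: 0.0269
[ 0.47577752 -0.06100653  0.17583169] 0.026857880153249605
[ 0.47481999 -0.06179617  0.17671626] ([-0.4, -0.6, -1.3], [-0.15, 0.02, 0.05])
```

View pics/s9.png

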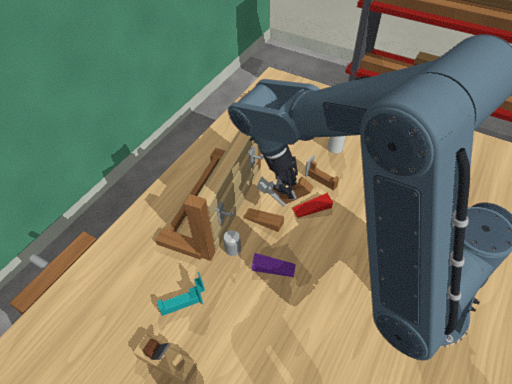

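View pics/w9.png

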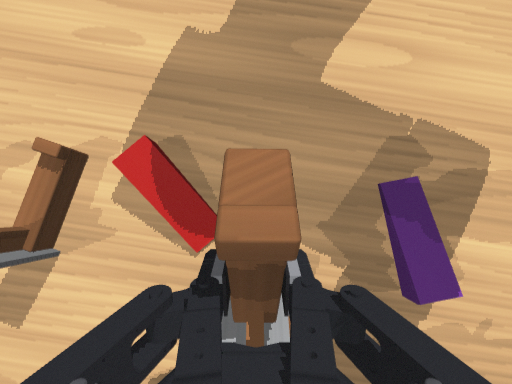

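View pics/t9.png

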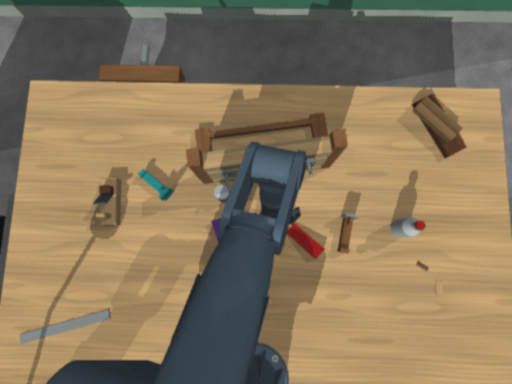

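```bash
cat >> h.py <<'E'
def gw(x,y,z):  # groove frame m -> world
    b=np.radians(RY); p=RO+x*np.array([np.cos(b),np.sin(b)])+y*np.array([-np.sin(b),np.cos(b)]); return np.array([p[0],p[1],GZ+z])
def hookpt(x,y,z,T=None): # hook frame m -> world from tool pose
    T=toolT() if T is None else T
    t=np.radians(TIL); s,c=np.sin(t),np.cos(t); d=np.array([x-TCPH[0],z-TCPH[1]])
    return T[:3,3]+T[:3,0]*(s*d[0]-c*d[1])+T[:3,2]*(c*d[0]+s*d[1])+T[:3,1]*y
def overlay(fn,box,k,T=None):
    c=cal("side"); im=c["img"]; x0,y0,x1,y1=box
    o=cv2.resize(im[y0:y1,x0:x1],None,fx=k,fy=k,interpolation=cv2.INTER_CUBIC)
    P=lambda w:tuple(int(round(v)) for v in ((proj(c,w)[0]-x0+.5)*k,(proj(c,w)[1]-y0+.5)*k))
    for z in (0,.024,.07): cv2.line(o,P(gw(0,-.182,z)),P(gw(0,.182,z)),(255,0,255),1)
    for y in (-.022,.022):
        for a,b in (((0,0),(0,.078)),((.014,.072),(.014,.108)),((.009,.108),(.014,.108)),((0,.078),(.014,.078)),((-.121,0),(0,0))): cv2.line(o,P(hookpt(a[0],y,a[1],T)),P(hookpt(b[0],y,b[1],T)),(0,255,255),1)
    cv2.imwrite(fn,o); return o
E
python3 -c "
from h import *
overlay('pics/s9o.png',(190,110,320,240),4.4)"
```

```text
(no output)
```

View pics/s9o.png

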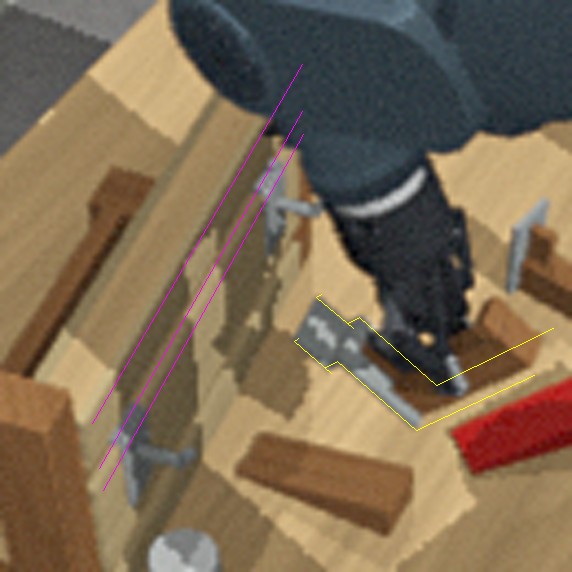

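Run:
```python
from h import *
for w in ((50,-125,-50),(50,-100,-49),(50,-90,-46.5),(50,-82,-44),(50,-73,-37.5),(50,-64,-30.5)):
    p,y,t=hp(*w); print(w,p,rel(p,y,t))
```

```text
(50, -125, -50) [ 0.51430544 -0.05540092  0.17671626] ([-15.6, -2.5, 36.4], [-0.08, 0.11, 0.0])
(50, -100, -49) [ 0.53898384 -0.05140389  0.17771626] ([-25.8, -2.5, 59.3], [-0.08, 0.11, 0.0])
(50, -90, -46.5) [ 0.54885521 -0.04980508  0.18021626] ([-31.9, -2.5, 67.6], [-0.08, 0.11, 0.0])
(50, -82, -44) [ 0.5567523  -0.04852603  0.18271626] ([-37.2, -2.5, 74.1], [-0.08, 0.11, 0.0])
(50, -73, -37.5) [ 0.56563652 -0.0470871   0.18921626] ([-46.6, -2.4, 80.1], [-0.08, 0.11, 0.0])
(50, -64, -30.5) [ 0.57452075 -0.04564817  0.19621626] ([-56.4, -2.4, 85.8], [-0.08, 0.11, 0.0])
```

```bash
python3 -m inch '[[[-0.008,-0.002,0.02],[0,0,0],-0.8],[[-0.016,-0.002,0.036],[0,0,0],-0.8],[[-0.021,-0.002,0.048],[0,0,0],-0.8],[[-0.026,-0.002,0.059],[0,0,0],-0.8],[[-0.026,-0.002,0.059],[0,0,0],-0.8]]' 80;python3 - <<'E'
from h import *
overlay('pics/s10o.png',(190,110,320,240),4.4)
print(env.state()["tool_pos"])
for w in ((50,-100,-49),(50,-90,-46.5),(50,-82,-44),(50,-73,-37.5),(50,-64,-30.5)):
    p,y,t=hp(*w); print(w,p,rel(p,y,t))
E
```

```text
t: 12.65
tool_pos: [0.5397, -0.0508, 0.1801]
tool_rot: [-0.158, 1.944, 0.104]
ft_force: [-0.1, -0.0, -3.0]
finger_gap: 0.0266
[ 0.53919204 -0.05095501  0.17997233]
(50, -100, -49) [ 0.53898384 -0.05140389  0.17771626] ([2.2, -0.4, 0.6], [-0.07, 0.21, 0.11])
(50, -90, -46.5) [ 0.54885521 -0.04980508  0.18021626] ([-3.8, -0.4, 8.9], [-0.07, 0.21, 0.11])
(50, -82, -44) [ 0.5567523  -0.04852603  0.18271626] ([-9.1, -0.4, 15.4], [-0.07, 0.21, 0.11])
(50, -73, -37.5) [ 0.56563652 -0.0470871   0.18921626] ([-18.5, -0.4, 21.4], [-0.07, 0.21, 0.11])
(50, -64, -30.5) [ 0.57452075 -0.04564817  0.19621626] ([-28.3, -0.4, 27.2], [-0.07, 0.21, 0.11])
```

View pics/s10o.png

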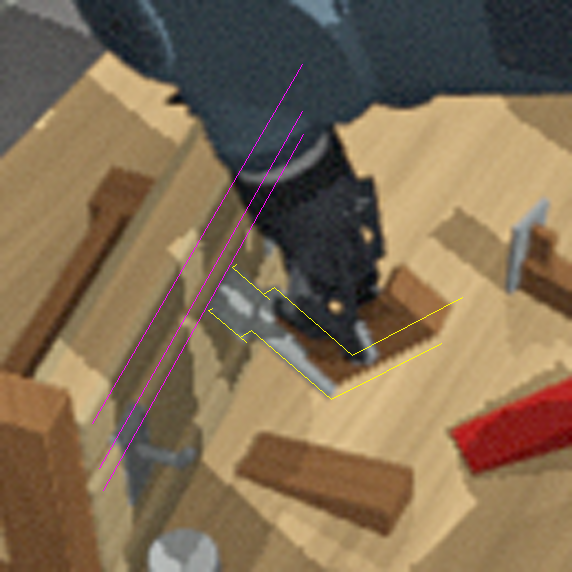

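```bash
python3 -m inch '[[[-0.004,0,0.009],[0,0,0],-0.8],[[-0.009,0,0.0155],[0,0,0],-0.8],[[-0.0135,0,0.0185],[0,0,0],-0.8],[[-0.0185,0,0.0215],[0,0,0],-0.8],[[-0.0185,0,0.0215],[0,0,0],-0.8]]' 80;python3 - <<'E'
from h import *
s=env.state(); print(s["tool_pos"],s["ft_force"],s["wrist_torque"])
overlay('pics/s11o.png',(190,110,320,240),4.4)
for w in ((50,-73,-37.5),(50,-64,-30.5),(45,-58,-35.5),(40,-52,-41),(35,-45,-46)):
    p,y,t=hp(*w); print(w,p,rel(p,y,t))
E
```

```text
t: 13.32
tool_pos: [0.5663, -0.0469, 0.1898]
tool_rot: [-0.158, 1.944, 0.103]
ft_force: [0.1, -0.3, -3.0]
finger_gap: 0.0268
[ 0.5663234  -0.04691322  0.18975489] [ 0.14062898 -0.30563827 -2.97922421] [ 0.0680519  -0.367647    0.02236866]
(50, -73, -37.5) [ 0.56563652 -0.0470871   0.18921626] ([0.4, -0.1, -0.2], [-0.1, 0.25, 0.12])
(50, -64, -30.5) [ 0.57452075 -0.04564817  0.19621626] ([-9.4, -0.2, 5.5], [-0.1, 0.25, 0.12])
(45, -58, -35.5) [ 0.57520234 -0.04553778  0.18939194] ([-3.3, -0.1, 8.7], [-0.09, -4.75, 0.12])
(40, -52, -41) [ 0.57606083 -0.04539873  0.18161181] ([3.6, -0.1, 12.4], [-0.09, -9.75, 0.13])
(35, -45, -46) [ 0.57812189 -0.04506491  0.17389322] ([10.0, -0.1, 17.2], [-0.08, -14.75, 0.13])
```

View pics/s11o.png

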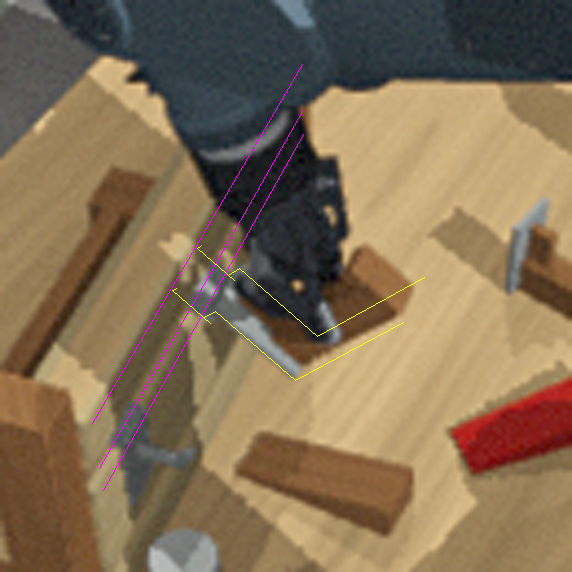

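```bash
python3 -m inch '[[[-0.0045,0,0.003],[0,0,0],-0.8],[[-0.0094,0,0.0055],[0,0,0],-0.8],[[-0.0063,0,0.007],[0,-2.5,0],-0.8],[[-0.0033,0,0.0087],[0,-4.8,0],-0.8],[[-0.0033,0,0.0087],[0,-4.8,0],-0.8]]' 80;python3 - <<'E'
from h import *
s=env.state(); print(s["tool_pos"],s["ft_force"],s["wrist_torque"])
overlay('pics/s12o.png',(190,110,320,240),4.4)
for w in ((45,-58,-35.5),(40,-52,-41),(35,-45,-46),(30,-38,-51),(25,-32,-54)):
    p,y,t=hp(*w); print(w,p,rel(p,y,t))
E
```

```text
t: 14.0
tool_pos: [0.5747, -0.0454, 0.1895]
tool_rot: [-0.151, 1.862, 0.108]
ft_force: [0.0, -0.6, -3.6]
finger_gap: 0.0268
[ 0.57474604 -0.04541845  0.18951112] [ 0.0205464  -0.61614092 -3.64143379] [ 0.04309215 -0.25839066 -0.01234499]
(45, -58, -35.5) [ 0.57520234 -0.04553778  0.18939194] ([0.1, -0.1, 0.3], [-0.1, 0.0, 0.12])
(40, -52, -41) [ 0.57606083 -0.04539873  0.18161181] ([7.3, -0.1, 3.4], [-0.09, -5.0, 0.13])
(35, -45, -46) [ 0.57812189 -0.04506491  0.17389322] ([14.1, -0.1, 7.6], [-0.09, -10.0, 0.13])
(30, -38, -51) [ 0.5804353  -0.04469022  0.16575685] ([21.2, -0.1, 12.2], [-0.08, -15.0, 0.13])
(25, -32, -54) [ 0.5820489  -0.04442887  0.15922659] ([26.9, -0.0, 15.7], [-0.08, -20.0, 0.14])
```

View pics/s12o.png

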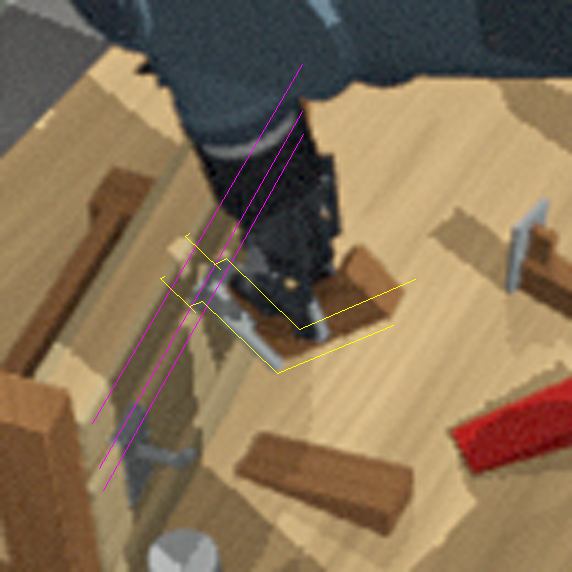

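No contact and the tongue has disappeared behind the upper lip (the visible plate ends at the mouth, about (205,285) in the zoom). Swing down.

```bash
python3 -m inch '[[[0.007,0,0.0035],[0,-5,0],-0.8],[[0.014,0,0.0075],[0,-10,0],-0.8],[[0.021,0,0.012],[0,-15,0],-0.8],[[0.027,0,0.0155],[0,-20,0],-0.8],[[0.027,0,0.0155],[0,-20,0],-0.8]]' 80;python3 - <<'E'
from h import *
s=env.state(); print(s["tool_pos"],s["ft_force"],s["wrist_torque"])
for w in ((25,-32,-54),(20,-26,-56),(15,-20.5,-58),(10,-13.5,-59.5),(5,-8,-62),(3,-5,-65),(1,-2,-69),(0,-1,-71)):
    p,y,t=hp(*w); print(w,p,rel(p,y,t))
E
```

```text
t: 14.68
tool_pos: [0.5805, -0.0443, 0.1584]
tool_rot: [-0.122, 1.516, 0.126]
ft_force: [-1.8, 0.2, -2.9]
finger_gap: 0.0269
[ 0.58052403 -0.04431075  0.15840107] [-1.77559757  0.1794791  -2.86511516] [ 0.02622697  0.08646907 -0.01618741]
(25, -32, -54) [ 0.5820489  -0.04442887  0.15922659] ([-0.7, -0.4, 1.5], [-0.07, -0.14, 0.09])
(20, -26, -56) [ 0.58398263 -0.04411568  0.15332929] ([5.2, -0.3, 3.2], [-0.06, -5.14, 0.1])
(15, -20.5, -58) [ 0.58577327 -0.04382566  0.14709462] ([11.6, -0.3, 4.7], [-0.06, -10.14, 0.1])
(10, -13.5, -59.5) [ 0.58942278 -0.04323457  0.1410548 ] ([17.8, -0.3, 8.1], [-0.06, -15.14, 0.1])
(5, -8, -62) [ 0.59199458 -0.04281803  0.13374439] ([25.2, -0.3, 10.3], [-0.05, -20.14, 0.1])
(3, -5, -65) [ 0.59393083 -0.04250442  0.1287526 ] ([30.3, -0.3, 12.0], [-0.05, -22.14, 0.11])
(1, -2, -69) [ 0.59593632 -0.0421796   0.12272578] ([36.4, -0.3, 13.7], [-0.05, -24.14, 0.11])
(0, -1, -71) [ 0.59647182 -0.04209287  0.1197    ] ([39.5, -0.3, 14.1], [-0.05, -25.14, 0.11])
```

```bash
python3 -m inch '[[[0.0055,0,0.003],[0,-5,0],-0.8],[[0.0115,0,0.0045],[0,-10,0],-0.8],[[0.015,0,0.006],[0,-12.5,0],-0.8],[[0.018,0,0.008],[0,-15,0],-0.8],[[0.018,0,0.008],[0,-15,0],-0.8]]' 60;python3 - <<'E'
from h import *
s=env.state(); print(s["tool_pos"],s["ft_force"],s["wrist_torque"])
overlay('pics/s13o.png',(190,110,320,240),4.4)
for w in ((10,-13.5,-59.5),(5,-8,-62),(3,-5,-65),(1,-2,-69),(0,-1,-71)):
    p,y,t=hp(*w); print(w,p,rel(p,y,t))
E
```

```text
t: 15.3
tool_pos: [0.5905, -0.0429, 0.1411]
tool_rot: [-0.102, 1.255, 0.138]
ft_force: [-0.8, 0.1, -3.3]
finger_gap: 0.0265
[ 0.59045262 -0.04286844  0.14108061] [-0.84744641  0.07482018 -3.27129842] [-0.03689891  0.3428691  -0.01122039]
(10, -13.5, -59.5) [ 0.58942278 -0.04323457  0.1410548 ] ([-0.1, 0.0, -1.5], [0.01, -0.09, 0.12])
(5, -8, -62) [ 0.59199458 -0.04281803  0.13374439] ([7.7, 0.0, -1.3], [0.02, -5.09, 0.12])
(3, -5, -65) [ 0.59393083 -0.04250442  0.1287526 ] ([13.0, 0.0, -1.0], [0.02, -7.09, 0.11])
(1, -2, -69) [ 0.59593632 -0.0421796   0.12272578] ([19.4, 0.0, -0.9], [0.02, -9.09, 0.11])
(0, -1, -71) [ 0.59647182 -0.04209287  0.1197    ] ([22.4, 0.0, -1.3], [0.02, -10.09, 0.11])
```

View pics/s13o.png

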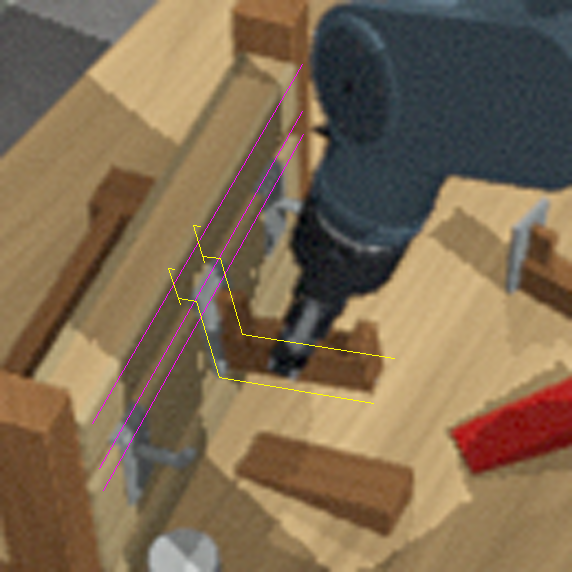

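```bash
python3 -m inch '[[[0.004,0,-0.001],[0,-2.5,0],-0.8],[[0.0077,0,-0.001],[0,-5,0],-0.8],[[0.013,0,-0.001],[0,-7,0],-0.8],[[0.013,0,-0.001],[0,-7,0],-0.8],[[0.013,0,-0.001],[0,-7,0],-0.8]]' 40;python3 - <<'E'
from h import *
s=env.state(); print(s["tool_pos"],s["ft_force"],s["wrist_torque"])
for w in ((3,-5,-65),(2,-4,-67),(1,-2,-69),(0,-1,-71)):
    p,y,t=hp(*w); print(w,p,rel(p,y,t))
E
```

```text
t: 15.98
tool_pos: [0.5944, -0.0426, 0.1293]
tool_rot: [-0.093, 1.131, 0.141]
ft_force: [1.6, -0.0, -3.3]
finger_gap: 0.0268
[ 0.59443561 -0.04261957  0.12925748] [ 1.63451668 -0.03809507 -3.32263682] [-0.10222233  0.46938801  0.01336227]
(3, -5, -65) [ 0.59393083 -0.04250442  0.1287526 ] ([0.3, 0.2, -0.6], [0.05, 0.01, 0.15])
(2, -4, -67) [ 0.59443127 -0.04242337  0.12574341] ([3.2, 0.2, -1.5], [0.05, -0.99, 0.15])
(1, -2, -69) [ 0.59593632 -0.0421796   0.12272578] ([6.6, 0.2, -1.4], [0.05, -1.99, 0.15])
(0, -1, -71) [ 0.59647182 -0.04209287  0.1197    ] ([9.5, 0.2, -2.2], [0.05, -2.99, 0.15])
```

```bash
python3 -m inch '[[[0.003,0,-0.0015],[0,-1,0],-0.8],[[0.0065,0,-0.0014],[0,-2,0],-0.8],[[0.0095,0,-0.002],[0,-3,0],-0.8],[[0.0095,0,-0.002],[0,-3,0],-0.8],[[0.0095,0,-0.002],[0,-3,0],-0.8]]' 40;python3 - <<'E'
from h import *
s=env.state(); print(s["tool_pos"],s["ft_force"],s["wrist_torque"])
overlay('pics/s14o.png',(190,110,320,240),4.4)
for w in ((0,-1,-71),(0,0,-72)):
    p,y,t=hp(*w); print(w,p,rel(p,y,t))
E
```

```text
t: 16.6
tool_pos: [0.5961, -0.0423, 0.1193]
tool_rot: [-0.089, 1.078, 0.142]
ft_force: [2.4, -0.4, -3.9]
finger_gap: 0.0268
[ 0.5961242  -0.04228634  0.11928123] [ 2.4439292  -0.39129765 -3.86233887] [-0.10542195  0.41974503  0.01033697]
(0, -1, -71) [ 0.59647182 -0.04209287  0.1197    ] ([-0.2, 0.2, 0.5], [0.02, 0.04, 0.16])
(0, 0, -72) [ 0.59745896 -0.04193299  0.1187    ] ([1.2, 0.2, 0.9], [0.02, 0.04, 0.16])
```

View pics/s14o.png

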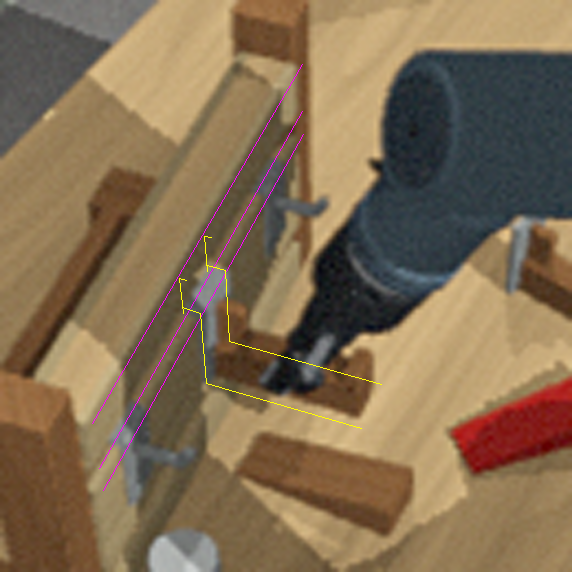

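```bash
python3 -m inch '[[[0.0012,0,0.0012],[0,0,0],-0.8],[[0.0024,0,0.001],[0,0,0],-0.8],[[0.0036,0,0.0004],[0,0,0],-0.8],[[0.0036,0,0.0004],[0,0,0],-0.8],[[0.0036,0,0.0004],[0,0,0],-0.8]]' 40;python3 - <<'E'
from h import *
s=env.state(); print(s["tool_pos"],s["ft_force"],s["wrist_torque"])
E
```

```text
t: 17.27
tool_pos: [0.5981, -0.0421, 0.1178]
tool_rot: [-0.09, 1.077, 0.143]
ft_force: [-17.4, -1.2, 16.7]
finger_gap: 0.0267
[ 0.59809588 -0.04206611  0.1178324 ] [-17.44220686  -1.18266766  16.66361798] [0.24714591 0.68556594 0.48259453]
```

```bash
python3 -m inch '[[[-0.0014,0,-0.0004],[0,0,0],-0.8],[[-0.0014,0,-0.0004],[0,0,0],-0.8],[[-0.0014,0,-0.0004],[0,0,0],-0.4],[[-0.0014,0,-0.0004],[0,0,0],-0.1],[[-0.0014,0,-0.0004],[0,0,0],0.2]]' 30;python3 - <<'E'
from h import *
s=env.state(); print(s["tool_pos"],s["ft_force"],s["finger_gap"])
c=wcal(); cv2.imwrite("pics/w15.png",c["img"]); overlay('pics/s15o.png',(190,110,320,240),4.4)
E
```

```text
t: 17.9
tool_pos: [0.5966, -0.0421, 0.1166]
tool_rot: [-0.088, 1.079, 0.143]
ft_force: [-0.4, -0.1, 0.3]
finger_gap: 0.051
[ 0.59660142 -0.04207341  0.11661638] [-0.39375863 -0.05630452  0.30228745] 0.051013550911359035
```

View pics/s15o.png

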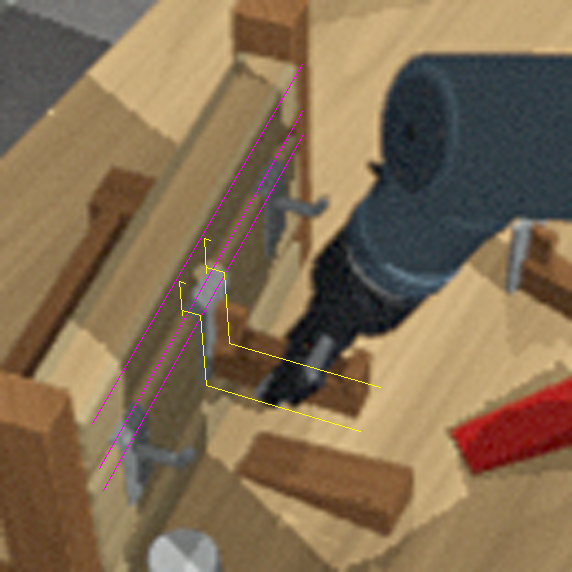

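View pics/w15.png

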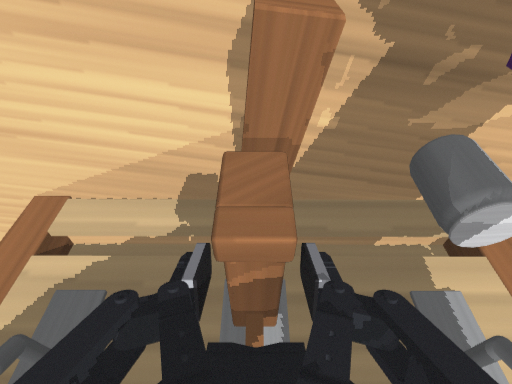

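```bash
python3 -m inch '[[[-0.0014,0,0],[0,0,0],0.7],[[-0.02,0,0],[0,0,0],0.7],[[-0.05,0,0],[0,0,0],0.7],[[-0.09,0,-0.01],[0,0,0],0.7],[[-0.13,0,-0.03],[0,0,0],0.7]]';python3 -m inch '[[[-0.03,0,-0.03],[0,0,0],0.7],[[-0.06,0,-0.06],[0,0,0],0.7],[[-0.08,0,-0.1],[0,0,0],0.7],[[-0.08,0,-0.12],[0,0,0],0.7],[[-0.08,0,-0.12],[0,0,0],0.7]]';python3 - <<'E'
from h import *
s=env.state(); print(s["tool_pos"],s["ft_force"],s["finger_gap"])
c=wcal(); cv2.imwrite("pics/w16.png",c["img"]); c=cal("top"); cv2.imwrite("pics/t16.png",cv2.resize(c["img"][105:260,130:355],None,fx=3.5,fy=3.5,interpolation=cv2.INTER_CUBIC))
c=cal("side"); cv2.imwrite("pics/s16.png",cv2.resize(c["img"][100:240,180:320],None,fx=4.2,fy=4.2,interpolation=cv2.INTER_CUBIC))
E
```

```text
t: 18.62
tool_pos: [0.51, -0.0559, 0.2191]
tool_rot: [-0.089, 1.077, 0.143]
ft_force: [-0.2, -0.3, 0.5]
finger_gap: 0.0726
t: 19.25
tool_pos: [0.3681, -0.0791, 0.2316]
tool_rot: [-0.088, 1.078, 0.139]
ft_force: [-0.0, -0.6, 0.1]
finger_gap: 0.0724
[ 0.36811676 -0.0790636   0.23159891] [-0.03639411 -0.58966772  0.08062498] 0.07244396261471775
```

View pics/s16.png

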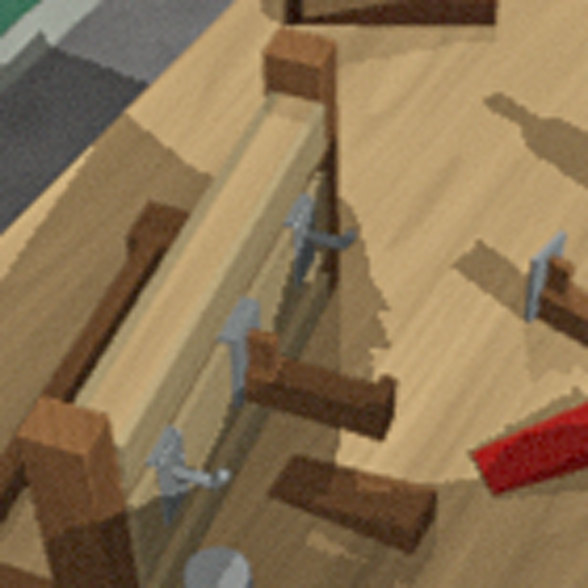

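View pics/w16.png

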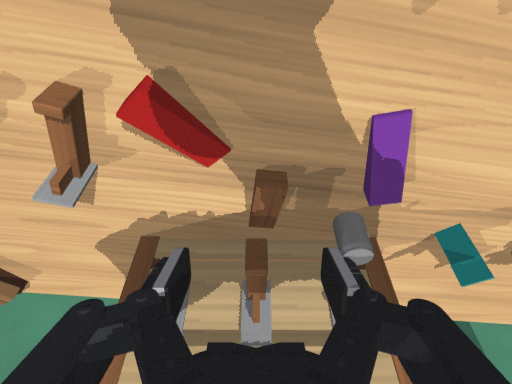

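View pics/t16.png

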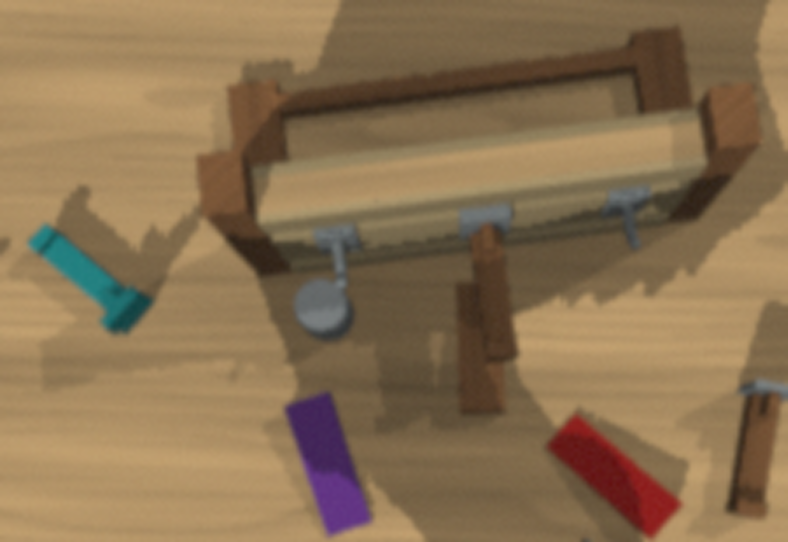

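Run:
```python
from h import *
np.set_printoptions(precision=4,suppress=True)
for n,(x0,y0,k) in dict(side=(180,100,4.2),top=(130,105,3.5)).items():
    c=cal(n); im=cv2.imread(f"pics/{n[0]}16.png")
    P=lambda w:tuple(int(round(v)) for v in ((proj(c,w)[0]-x0+.5)*k,(proj(c,w)[1]-y0+.5)*k))
    H=lambda x,y,z:P(gw(x,y,z-.072))
    for y in(-.014,.014):
        for a,b in (((-.121,0),(-.121,.048)),((-.121,.048),(-.107,.048)),((-.121,0),(-.006,0))): cv2.line(im,H(a[0],y,a[1]),H(b[0],y,b[1]),(0,255,255),1)
    for a,b in (((-.022,0),(-.022,.078)),((.022,0),(.022,.078)),((-.022,.078),(.022,.078)),((-.022,0),(.022,0))): cv2.line(im,H(-.006,*a),H(-.006,*b),(0,255,0),1)
    for a,b in (((0,-.182,.07),(0,.182,.07)),((0,-.182,0),(0,.182,0)),((0,-.182,.024),(0,.182,.024))): cv2.line(im,P(gw(*a)),P(gw(*b)),(255,0,255),1)
    cv2.imwrite(f"pics/{n[0]}17.png",im)
print(env.state()["t"])
```

```text
19.5
```

View pics/s17.png

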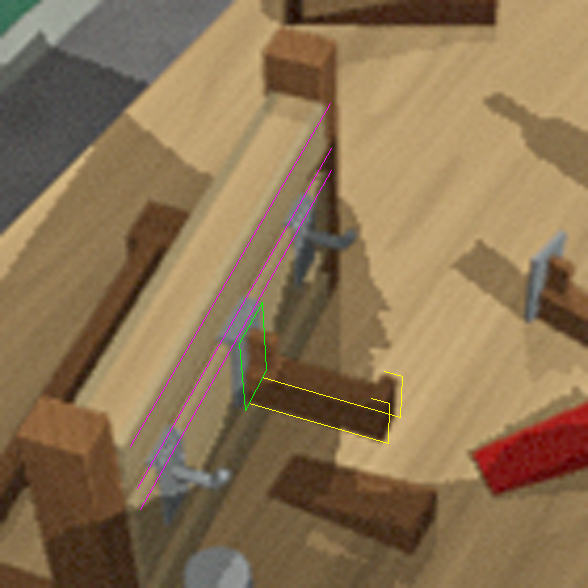

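View pics/t17.png

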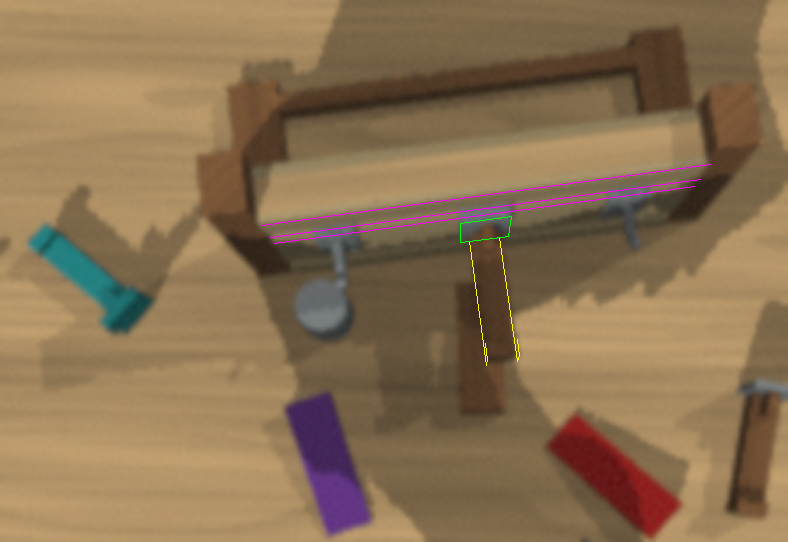

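Run:
```python
from h import *
t=cal("top"); s=cal("side")
cv2.imwrite("pics/a1.png",np.hstack([cv2.resize(s["img"][185:240,185:240],None,fx=7,fy=7,interpolation=cv2.INTER_CUBIC),cv2.resize(t["img"][150:190,185:240],None,fx=7,fy=9.625,interpolation=cv2.INTER_CUBIC)]))
```

```text
(no output)
```

View pics/a1.png

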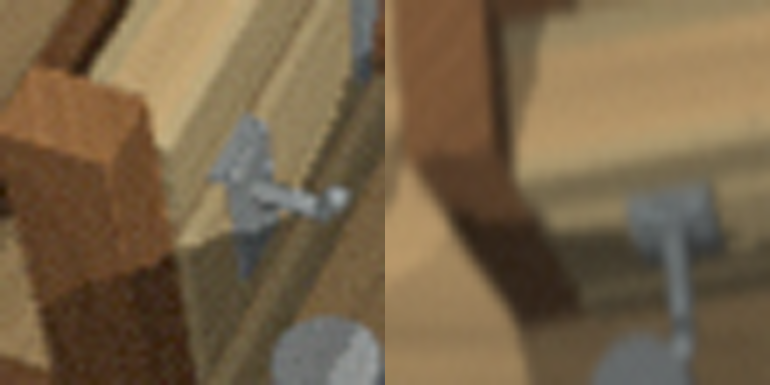

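Run:
```python
from h import *
t=cal("top"); s=cal("side")
for a,b in (((338,190),(683,342)),((268,125),(712,187)),((212,180),(630,196))):
    print(tri(s,(185+a[0]/7-.5,185+a[1]/7-.5),t,(185+(b[0]-385)/7-.5,150+b[1]/9.625-.5)))
# same for start image: rod tip in s0 z4 (297,402)-> z3 (213,372)
print(tri(s,(150+293/3.6-.5,100+402/3.6-.5),t,(180+213/4.5-.5,105+368/4.5-.5)))
print(env.state()["t"])
```

```text
(array([0.59552627, 0.08841391, 0.161517  ]), np.float64(0.001517205753747397))
(array([0.64165786, 0.07645458, 0.16479247]), np.float64(0.004250169530516528))
(array([0.64119031, 0.11291414, 0.16622709]), np.float64(0.003190690496192476))
(array([0.59539837, 0.09043778, 0.16460837]), np.float64(0.010477756690778446))
19.7
```

```bash
python3 -c "
from workcell import env
print(env.finish_job()); print(env.state()['t'])"
```

```text
the job is handed in; nothing more can be done
None
the job is handed in; nothing more can be done
```

I pulled the wedge out from under the board and left it on the bench, then hung the tongued hook in the upper groove and let go. The job was handed in at about 20 s of the 64 s allowed, and no verdict was reported.

**Wedge and board:** The wedge was pulled back about 85 mm. Its tip measured about 28 mm in front of the board in the top view. The board looks home: the left hanging hook's plate top measured z of about 0.165 m, against 0.170 expected at home and about 0.180 if still propped.

**Hook:** It went in tipped 50 degrees without touching anything, then swung down until it pressed on the groove's lower edge and the board's face (about 17 N each). After release the force on the tool was near zero. In the side and top views its arm lies parallel to the upright pose I worked out, about midway between the two steel hooks and square to the board.

**Everything else:** The bracket, jar and both steel hooks show no visible movement; the arm never came near the plane or bottle. The gripper was clear of everything at the end.

**Disagreements in the checks:**
- In the last side view the hook sits about 3–4 mm off my predicted outline, roughly the error of my camera estimate of the board face. I did not measure its tilt or height directly.
- The steel hook's plate top reads about 5 mm below nominal, although its two camera rays missed each other by 3–4 mm.
- Redoing the start-image measurement of the left rod tip for comparison gave rays 10 mm apart, so I did not use it.

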